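Open a double-latched transit case

TASK

Open the grey transit case so that the gauges in it can come to room temperature: first swing the steel hook latch on its front forward off the lid, and lift the lid a little, until the hidden safety catch stops it. Slide that catch, which sits on the front wall behind the lid's skirt, fully aside towards the middle of the case, then swing the lid up gently until it stands upright, and let go. Do not force the lid past the catch, and leave the other things on the bench where they are.

Things in the scene. Friction and masses are not known exactly. Their poses are not given: they have to be found in the camera images.
- case: Grey transit case fixed to the bench: base 130 mm deep (x) by 272 mm wide (y) by 100 mm high to its rim, walls 7 mm; origin at the centre of its underside; its x axis points from its front to its back, y to its left as seen from its front, z up. With the lid shut it is 112 mm high. Front wall at x = -65 mm. All offsets below are in this frame, lid shut
- hinge_line (a point): Middle of the lid's hinge line, at (65, 0, 100) mm in the case frame, along the case's y
- case_lid (a joint): Lid angle, rad: 0 shut, grows as the front edge rises, 1.57 upright, 1.65 at its stop. The hinge is stiff, so the lid stays where it is left; about 6 N upward at the handle lifts it. The latch holds it at under 0.05; the catch stops it at about 0.42. Lid: plate 150 x 290 x 12 mm on the rim, with a skirt 28 mm deep below the rim on the front (outer face 85 mm ahead of the case's centre, 5 mm thick) and sides; the skirt hides the catch while the lid is shut
- lid_handle (a point): Centre of the round bar of the steel bow handle on the front of the lid's skirt: bar along the case's y, 80 mm long, 10 mm thick, 35 mm out from the skirt (29 mm free between bar and skirt), at (-120, -15, 92) mm with the lid shut; turns with the lid, ends above the hinge when the lid is upright
- lid_skirt (a point): Point on the lower front edge of the lid's skirt in front of the catch, at (-85, 95, 72) mm with the lid shut; turns with the lid
- latch (a joint): Angle of the primary latch, rad: 0 to 0.04 shut (nose hooked over the lid's front edge), grows as its top swings forward away from the lid and down, to 1.5; clear of the lid from about 0.4. Stiff pivot (about 2 N at the finger plate), stays where it is left; pivot axis along the case's y at (-73, -100, 56) mm
- latch_tip (a point): Top edge of the latch's upright steel finger plate (36 mm wide along y, 6 mm thick, standing 43 mm above the lid's top), at (-91, -100, 155) mm when shut; behind the plate (on the lid side) there is free room above the lid to push it forward from; its 22 mm deep nose lies on the lid up to z = 121 mm (nose from x = -93 to -71 mm)
- catch (a joint): Position of the hidden secondary catch, m: 0 to 0.004 hooked, 0.024 fully aside; grows as its tab slides to the case's -y (towards the middle). Frees the lid from about 0.015. Sliding takes about 3 N; it stays where it is left, with no spring
- catch_tab (a point): Middle of the top face of the catch's steel thumb tab: tab 14 mm wide (y), 18 mm high, standing 12 mm out of the front wall, top at z = 94 mm, at (-71.5, 95, 94) mm when hooked. Under and behind the skirt while the lid is shut; with the lid lifted to the catch the skirt's lower edge stands at about (-83, y, 136) mm, so the tab can be reached from the front below the skirt with shut fingers tilted some 25 to 45 degrees, and pushed from its left side
- v_block: Loose steel V-block, 44 x 36 x 34 mm, bystander; origin at the centre of its underside
- bench_vise: Loose steel toolmaker's vise, 58 x 125 x 40 mm, bystander; origin at the centre of its underside
- small_screwdriver: Loose screwdriver, 16 x 148 x 16 mm, bystander lying at the front; origin at the centre of its underside

How it is judged:
By the outcome, as a careful person would: the job done as asked, in the order asked, and still so for the second after the job is handed in, with the robot touching nothing.
It also fails if it takes over 58 s, if anything falls off the work surface, if the arm or the gripper's body presses on something with over 40 N, if the wrist force passes 120 N, or if a joint passes its speed limit or range.

ROBOT

A 6-joint arm with a two-finger parallel gripper is mounted at the origin on a cart in front of the work surface, level with it; the furniture and walls round the work are solid. World frame = base frame: x ahead of the robot, y to its left, z up, the work surface at z = 0. Lengths are in m, angles in degrees, forces in N, time in s.
With the tool pointing down it reaches from about 0.35 to 0.875 m from the base axis. Payload 4.2 kg.
Tool frame: the origin (TCP) lies between the finger pads; the fingertips stand 8 mm ahead of it and the grasp point (between the pads) lies 11 mm behind it; z points along the fingers, y is the line along which they close (so a half turn about z gives the same grasp; the last joint's range is limited). The gripper opens to 87 mm and grips with 3 to 60 N. Pads are 19 mm wide; open, the fingers measure 117 mm over their backs; the gripper's body (75 mm by 190 mm) begins 51 mm behind the grasp point.
Start: joints at [79.79, 22.042, 0.453, 0, -68.411, -14.817], TCP at [0.264, 0.566, 0.21] pointing down, gripper open.
Joint ranges: [-179.83, 179.83], [-69.29, 118.12], [-61.27, 80.66], [-181.25, 117.63], [-171.15, -9.14], [-177.46, 177.46]. Speed limits (degrees/s): [159.86, 159.86, 180, 180, 180, 180].

INTERFACE

Orientations are given as a 3x3 rotation matrix whose columns are the frame's x, y, z axes.
In Python, from station import sense, capture, camera_model, finish_job, find_in gives the robot as it stands. The module is installed in compiled form; this text tells all that it offers.
- The arm moves only by the tool arm_command, never from a script. Its argument "motion" is a list of rows, each a list of 7 numbers: the finger opening in mm, from 0 to 87, then the shift along the tool's x, y, z in mm, then the turn, a rotation vector about the tool's x, y, z in rad. In form: [[jaw, dx, dy, dz, rx, ry, rz], ...]. A call has 1 to 8 rows; each row shifts and turns the commanded pose from where the row before left it, along the tool's axes as they then stand; what a row does not reach is not made up. A row lasts 1/10 s, in which the tool goes at most 50 mm and 8.59 degrees, less where a joint would pass 70% of its speed; a pose out of reach is approached as far as the arm can. A call with a gripper value outside its range is refused whole. The fingers move at their own pace and stop on an object; the grip force is fixed at half the most. Time passes only in rows, so rows that do not move let the fingers close. It gives the time, the measured TCP pose, the force, the opening and the grip force at its end, in the units of the state.
- sense(): the state, without advancing time (a new reading comes with each control period).
- capture(name): name is "scene" or "top"; returns the picture (384x512x3 uint8, red, green, blue); there is no depth.
- camera_model(name): a dict with "fx", "fy", "cx", "cy" (pixels), "R" (3x3) and "t" (3): a world point X has camera coordinates R X + t. Camera axes: x right, y down, z forward; pixel columns grow to the right and rows downward; lengths in m; the calibration is good to about 2 mm. A picture is of the moment at which its call begins. camera_model takes no time and is no camera call.
- finish_job(): hands the job in; it is judged then, once.
Trained networks look in the newest picture that a camera, given by its name, has taken for a name from the list of things; names that differ only in an ending like _2 or _b are one class to them, and where a whole thing is asked for, a point or a joint stands for the part that bears it (a point fixed in the world has none). Each returns a list of dicts, best first, with "p" (0 to 1); they miss things now and then, are a little off and sometimes report something else, mostly with a low value. They report only what shows in the picture. A call takes as long as a camera call.
- find_in(target, camera): "location" ([row, column] in pixels, amid what is visible of it).
The state is a dict: "time_s": time; "joints": joint angles; "joint_velocities": joint speeds; "effort": joint torques, N m; "tcp_pos": TCP position; "ee_rot": TCP orientation; "wrist_force": force on the tool from outside, world axes, zero at the start; "moment": the same for the moment, N m; "gripper_width": opening from 0.0 (shut) to 1.0 (fully open); "gripper_force": force on a finger pad.
Only numpy, scipy, OpenCV 4.12 (cv2) and the standard library are available. Lean on these libraries where they do the work, as an engineer would, in place of code of your own. Each camera call takes 0.05 s, during which the arm holds its last target. There are 200 camera calls.

## Working session

There is one attempt and no reset: what is moved stays moved. The work goes in short steps, Python scripts to look and compute and a tool call to move; the robot and the scene stay as the last step left them, time stands still between calls to the robot, and variables do not carry over. Pictures are saved under pics/ and viewed, at most 10 in all, crops included, and the job is handed in when it is done.

Besides the shell and the picture viewer there is one more tool, called after "Emit:" as a command line: name --pt "numbers of a row" for each row, then --argument value for the rest. arm_command: Moves the arm, as the interface text tells. Its arguments: {"type":"object","properties":{"motion":{"type":"array"}},"required":["motion"]}

```bash
mkdir -p pics; python3 - <<'E'
from station import *
import cv2,numpy as np
for c in ("scene","top"):
    im=capture(c); cv2.imwrite(f"pics/{c}0.png",im[:,:,::-1])
    m=camera_model(c); print(c,m["fx"],m["fy"],m["cx"],m["cy"],np.round(m["R"],4).tolist(),np.round(m["t"],4).tolist())
    for n in ("case","lid_handle","latch_tip","v_block","bench_vise","small_screwdriver"):
        print(n,[(np.round(d["location"],1).tolist(),round(d["p"],2)) for d in find_in(n,c)[:2]])
s=sense(); print(s["time_s"],s["tcp_pos"],np.round(s["ee_rot"],3))
E
```

```text
scene 399.82344089962015 399.82344089962015 255.52393505190696 195.02274275838676 [[0.6487, -0.761, -0.0046], [-0.3085, -0.2575, -0.9157], [0.6957, 0.5954, -0.4018]] [-0.4786, 0.1817, 1.2096]
case [([202.1, 289.6], 0.84)]
lid_handle [([193.8, 286.7], 0.69)]
latch_tip [([202.0, 305.9], 0.65)]
v_block [([183.9, 225.6], 0.52)]
bench_vise [([238.1, 347.0], 0.87)]
small_screwdriver []
top 369.8163891124916 369.8163891124916 257.9101973422399 192.20343228263465 [[0.011, -0.9999, 0.0133], [-0.9835, -0.0132, -0.1804], [0.1806, -0.0111, -0.9835]] [-0.2245, 0.4884, 1.0391]
case [([160.7, 281.4], 0.71)]
lid_handle [([161.2, 280.1], 0.6)]
latch_tip [([177.5, 322.8], 0.64)]
v_block []
bench_vise [([173.0, 362.0], 0.72), ([159.8, 278.7], 0.56)]
small_screwdriver [([266.1, 290.7], 0.64)]
0.7 [0.26437543 0.56631519 0.20969731] [[ 0.906 -0.423  0.   ]
 [-0.423 -0.906  0.   ]
 [-0.    -0.    -1.   ]]
```

View pics/scene0.png

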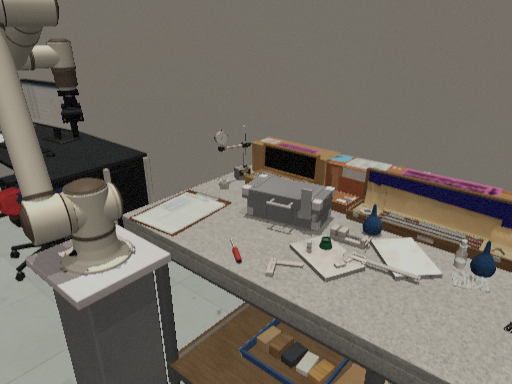

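View pics/top0.png

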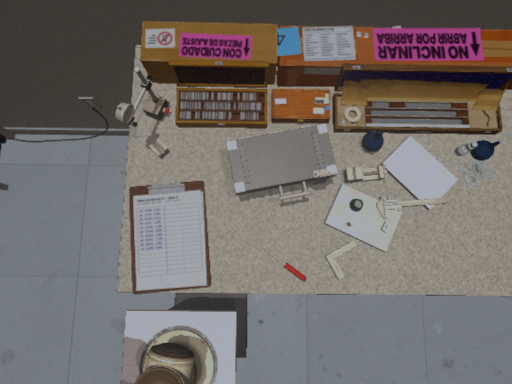

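The scene camera shows the case at about (row 200, column 290). In the top view it is at about (158, 281), slightly rotated, with the handle at (192, 293) and the latch at (173, 322). I'll enlarge both.

```bash
python3 - <<'E'
import cv2,numpy as np
a=cv2.imread("pics/top0.png")[115:215,215:345]; b=cv2.imread("pics/scene0.png")[165:240,230:345]
a=cv2.resize(a,(780,600),interpolation=cv2.INTER_CUBIC)
b=cv2.resize(b,(800,522),interpolation=cv2.INTER_CUBIC)
cv2.imwrite("pics/topc.png",a);cv2.imwrite("pics/scenec.png",b)
E
```

```text
(no output)
```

View pics/topc.png

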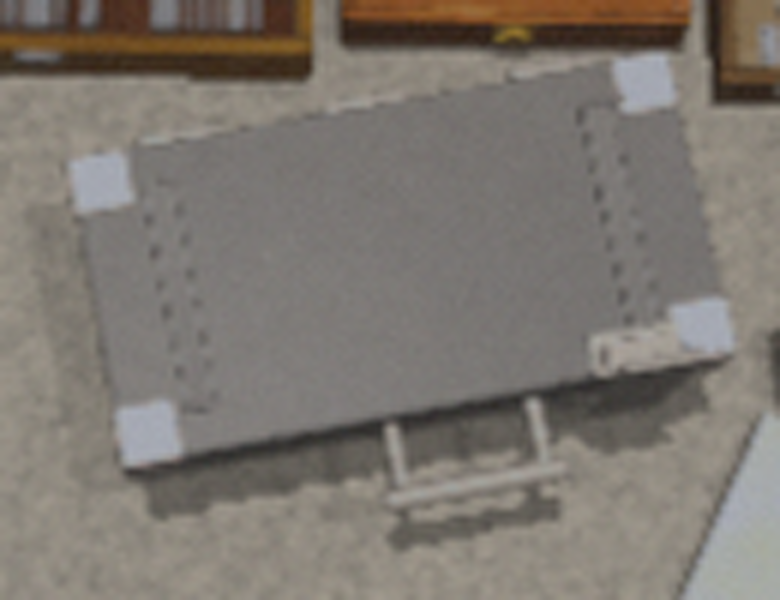

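View pics/scenec.png

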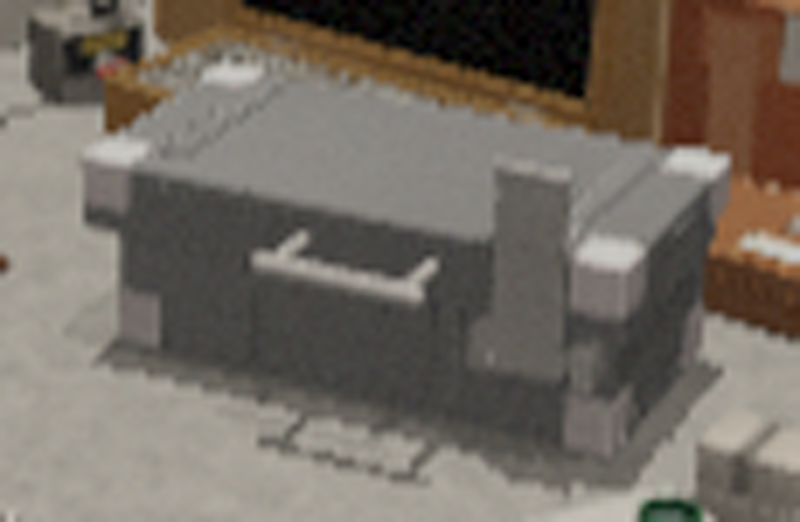

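The top crop shows the four lid corners, the bow handle and the latch, and the scene crop shows the handle bar and the latch plate's top edge. I'll fit the case pose to these.

```bash
cat > h.py <<'E'
import numpy as np
from station import *
from scipy.optimize import least_squares
def proj(c,X):
    m=camera_model(c); p=np.asarray(X)@np.array(m["R"]).T+m["t"]
    return np.c_[m["fx"]*p[:,0]/p[:,2]+m["cx"],m["fy"]*p[:,1]/p[:,2]+m["cy"]]
def Rz(a): c,s=np.cos(a),np.sin(a); return np.array([[c,-s,0],[s,c,0],[0,0,1]])
E
python3 - <<'E'
from h import *
T=np.array([[65,145,112,72,160],[65,-145,112,665,57],[-85,-145,112,735,352],[-85,145,112,125,468],[-120,25,92,390,500],[-120,-55,92,560,468]],float)
S=np.array([[-120,25,92,257,261],[-120,-55,92,422,294],[-91,-82,155,498,165],[-91,-118,155,572,172]],float)
uT=(T[:,3:]+.5)/6-.5+[215,115]; s=800/115; uS=(S[:,3:]+.5)/s-.5+[230,165]
def f(p):
    W=lambda A:A[:,:3]/1000@Rz(p[2]).T+[p[0],p[1],0]
    return np.r_[(proj("top",W(T))-uT).ravel(),(proj("scene",W(S))-uS).ravel()]
r=least_squares(f,[.55,-.1,0.1]); print(r.x,np.degrees(r.x[2])); print(f(r.x).reshape(-1,2).round(2))
W=lambda a:(Rz(r.x[2])@np.array(a)/1000+[r.x[0],r.x[1],0]).round(4)
for n,a in dict(hinge=(65,0,100),handle=(-120,-15,92),latch=(-91,-100,155),tab=(-71.5,95,94)).items(): print(n,W(a))
# neighbours
def back(c,u,v,z):
    m=camera_model(c);R=np.array(m["R"]);d=R.T@[(u-m["cx"])/m["fx"],(v-m["cy"])/m["fy"],1];o=-R.T@m["t"];return (o+d*(z-o[2])/d[2]).round(3)
print("vise?",back("top",362,173,.04),"driver",back("top",291,266,.01))
E
```

```text
[ 0.5899801  -0.28068683  0.20345472] 11.657096822239435
[[-0.78 -0.16]
 [ 0.4  -1.18]
 [ 0.75 -0.12]
 [-0.01 -0.12]
 [ 0.57 -0.06]
 [ 0.08 -0.04]
 [ 0.31  0.59]
 [-1.46  0.74]
 [-0.37 -0.18]
 [-0.47  0.88]]
hinge [ 0.6536 -0.2676  0.1   ]
handle [ 0.4755 -0.3196  0.092 ]
latch [ 0.5211 -0.397   0.155 ]
tab [ 0.5008 -0.2021  0.094 ]
vise? [ 0.555 -0.529  0.04 ] driver [ 0.279 -0.318  0.01 ]
```

```bash
cat >> h.py <<'E'
from scipy.spatial.transform import Rotation as Ro, Slerp
CX=np.array([.590,-.2807,0]); RC=Rz(.2035)
B=dict(L=np.array([[-1,0,0],[0,1,0],[0,0,-1.]]).T, G=np.array([[0,-1,0],[-1,0,0],[0,0,-1.]]).T)
def plan(wps,jaw,step=45,ang=8.2):
    """wps: (x,y,z mm case frame, base key, tilt deg [, step mm])"""
    s=sense(); p=np.array(s["tcp_pos"]); R=np.array(s["ee_rot"]); rows=[]
    for w in wps:
        P=CX+RC@np.array(w[:3])/1000; Q=RC@Ro.from_euler("y",-w[4],degrees=True).as_matrix()@B[w[3]]
        st=w[5] if len(w)>5 else step
        rv=Ro.from_matrix(R.T@Q).magnitude(); n=int(max(1,np.ceil(np.linalg.norm(P-p)*1000/st-.05),np.ceil(np.degrees(rv)/ang)))
        sl=Slerp([0,1],Ro.from_matrix([R,Q])); p0=p
        for k in range(1,n+1):
            d=np.round(R.T@(p0+(P-p0)*k/n-p)*1000,1); r=np.round(Ro.from_matrix(R.T@sl(k/n).as_matrix()).as_rotvec(),3)
            rows.append([jaw]+[float(v)+0. for v in d]+[float(v)+0. for v in r])
            p=p+R@d/1000; R=R@Ro.from_rotvec(r).as_matrix()
    for i in range(0,len(rows),8): print(rows[i:i+8])
def st():
    s=sense(); print("t",s["time_s"],"case",(RC.T@(np.array(s["tcp_pos"])-CX)*1000).round(1),"F_case",(RC.T@s["wrist_force"]).round(1),"J",np.round(s["joints"],1),"w",s["gripper_width"])
E
python3 -c "
from h import *
plan([(-60,-100,215,'L',0),(-60,-100,142,'L',0)],0)"
```

```text
[[0, 28.9, 32.4, -0.2, 0.0, 0.0, 0.109], [0, 32.3, 29.1, -0.3, 0.0, 0.0, 0.109], [0, 35.2, 25.4, -0.2, 0.0, 0.0, 0.108], [0, 37.8, 21.5, -0.2, 0.0, 0.0, 0.109], [0, 39.9, 17.2, -0.3, 0.0, 0.0, 0.109], [0, 41.5, 12.8, -0.2, 0.0, 0.0, 0.109], [0, 42.7, 8.2, -0.2, 0.0, 0.0, 0.108], [0, 43.3, 3.5, -0.3, 0.0, 0.0, 0.109]]
[[0, 43.4, -1.2, -0.2, 0.0, 0.0, 0.109], [0, 43.0, -5.9, -0.2, 0.0, 0.0, 0.109], [0, 42.2, -10.5, -0.3, 0.0, 0.0, 0.108], [0, 40.7, -15.1, -0.2, 0.0, 0.0, 0.109], [0, 38.9, -19.4, -0.2, 0.0, 0.0, 0.109], [0, 36.6, -23.4, -0.3, 0.0, 0.0, 0.109], [0, 33.7, -27.4, -0.2, 0.0, 0.0, 0.108], [0, 30.7, -30.8, -0.2, 0.0, 0.0, 0.109]]
[[0, 27.1, -33.9, -0.3, 0.0, 0.0, 0.109], [0, 23.2, -36.7, -0.2, 0.0, 0.0, 0.109], [0, 19.1, -39.1, -0.2, 0.0, 0.0, 0.108], [0, 14.8, -40.8, -0.3, 0.0, 0.0, 0.109], [0, 10.3, -42.2, -0.2, 0.0, 0.0, 0.109], [0, 5.6, -43.1, -0.3, 0.0, 0.0, 0.109], [0, 0.8, -43.4, -0.2, 0.0, 0.0, 0.108], [0, 0.0, 0.0, 36.5, 0.0, 0.0, 0.0]]
[[0, 0.0, 0.0, 36.5, 0.0, 0.0, 0.0]]
```

Emit:
arm_command --pt "0 29 32 0 0 0 0.109" --pt "0 32 29 0 0 0 0.109" --pt "0 35 25 0 0 0 0.109" --pt "0 38 21 0 0 0 0.109" --pt "0 40 17 0 0 0 0.109" --pt "0 42 13 0 0 0 0.109" --pt "0 43 8 0 0 0 0.109" --pt "0 43 3 0 0 0 0.109"

```text
time_s: 1.5
tcp_pos: [0.3658, 0.2327, 0.21]
ee_rot: [[0.255, -0.967, 0.001], [-0.967, -0.255, 0.001], [-0.001, -0.001, -1.0]]
wrist_force: [0.4, 0.1, -0.0]
gripper_width: 0.356
gripper_force: 0.0
```

Emit:
arm_command --pt "0 43 -1 0 0 0 0.109" --pt "0 43 -6 0 0 0 0.109" --pt "0 42 -11 0 0 0 0.109" --pt "0 41 -15 0 0 0 0.109" --pt "0 39 -19 0 0 0 0.109" --pt "0 37 -23 0 0 0 0.109" --pt "0 34 -27 0 0 0 0.109" --pt "0 31 -31 0 0 0 0.109"

```text
time_s: 2.3
tcp_pos: [0.4636, -0.1012, 0.2101]
ee_rot: [[-0.576, -0.817, 0.001], [-0.817, 0.576, 0.0], [-0.001, -0.001, -1.0]]
wrist_force: [0.6, 1.1, 0.2]
gripper_width: 0.008
gripper_force: 0.0
```

Emit:
arm_command --pt "0 27 -34 0 0 0 0.109" --pt "0 23 -37 0 0 0 0.109" --pt "0 19 -39 0 0 0 0.109" --pt "0 15 -41 0 0 0 0.109" --pt "0 10 -42 0 0 0 0.109" --pt "0 6 -43 0 0 0 0.109" --pt "0 1 -43 0 0 0 0.109" --pt "0 0 0 0 0 0 0"

```text
time_s: 3.1
tcp_pos: [0.5496, -0.3949, 0.2076]
ee_rot: [[-0.982, -0.191, -0.001], [-0.191, 0.982, -0.0], [0.001, -0.0, -1.0]]
wrist_force: [-0.3, 0.5, -1.3]
gripper_width: 0.004
gripper_force: 0.0
```

```bash
python3 -c "
from h import *
st()
plan([(-62,-100,215,'L',0),(-62,-100,142,'L',0),(-79,-100,142,'L',0,12),(-97,-100,138,'L',0,12),(-115,-100,128,'L',0,12),(-139,-100,97,'L',0,12),(-146,-100,73,'L',0,12),(-140,-100,110,'L',0,30),(-140,-60,220,'L',0)],0)"
```

```text
t 3.1 case [ -62.7 -103.6  207.6] F_case [-0.2  0.5 -1.3] J [-22.   27.2   8.4   0.  -71.2 -57. ] w 0.003876200590762826
[[0, -0.6, 3.6, -7.4, 0.0, -0.001, -0.012], [0, 0.0, 0.0, 36.5, 0.0, 0.0, 0.0], [0, -0.1, 0.0, 36.5, 0.0, 0.0, 0.0], [0, 8.5, 0.0, 0.0, 0.0, 0.0, 0.0], [0, 8.5, 0.1, 0.0, 0.0, 0.0, 0.0], [0, 9.0, 0.0, 2.0, 0.0, 0.0, 0.0], [0, 9.0, 0.0, 2.0, 0.0, 0.0, 0.0], [0, 9.0, 0.0, 5.0, 0.0, 0.0, 0.0]]
[[0, 9.0, 0.0, 5.0, 0.0, 0.0, 0.0], [0, 6.0, 0.0, 7.8, 0.0, 0.0, 0.0], [0, 6.0, 0.0, 7.7, 0.0, 0.0, 0.0], [0, 6.0, 0.0, 7.8, 0.0, 0.0, 0.0], [0, 6.0, 0.0, 7.7, 0.0, 0.0, 0.0], [0, 2.3, 0.0, 8.0, 0.0, 0.0, 0.0], [0, 2.4, 0.0, 8.0, 0.0, 0.0, 0.0], [0, 2.3, 0.0, 8.0, 0.0, 0.0, 0.0]]
[[0, -3.0, 0.0, -18.5, 0.0, 0.0, 0.0], [0, -3.0, 0.0, -18.5, 0.0, 0.0, 0.0], [0, 0.0, 13.3, -36.7, 0.0, 0.0, 0.0], [0, 0.0, 13.3, -36.6, 0.0, 0.0, 0.0], [0, 0.1, 13.4, -36.7, 0.0, 0.0, 0.0]]
```

Emit:
arm_command --pt "0 0 4 20 0 0 -0.012" --pt "0 0 0 25 0 0 0" --pt "0 0 0 20 0 0 0" --pt "0 8 0 0 0 0 0" --pt "0 8 0 0 0 0 0" --pt "0 9 0 2 0 0 0" --pt "0 9 0 3 0 0 0" --pt "0 9 0 5 0 0 0"

```text
time_s: 3.9
tcp_pos: [0.5061, -0.3966, 0.1391]
ee_rot: [[-0.978, -0.209, 0.003], [-0.209, 0.978, -0.003], [-0.002, -0.004, -1.0]]
wrist_force: [-5.4, 3.8, 17.7]
gripper_width: 0.001
gripper_force: 8.5
```

Emit:
arm_command --pt "0 9 0 5 0 0 0" --pt "0 6 0 8 0 0 0" --pt "0 6 0 8 0 0 0" --pt "0 6 0 8 0 0 0" --pt "0 6 0 8 0 0 0" --pt "0 3 0 8 0 0 0" --pt "0 3 0 8 0 0 0" --pt "0 0 0 0 0 0 0"

```text
time_s: 4.7
tcp_pos: [0.4678, -0.4033, 0.0803]
ee_rot: [[-0.978, -0.208, -0.001], [-0.208, 0.978, 0.001], [0.001, 0.001, -1.0]]
wrist_force: [0.5, 0.3, 0.9]
gripper_width: 0.008
gripper_force: 0.0
```

```bash
python3 -c "
from h import *
st()
import cv2
im=capture('scene'); cv2.imwrite('pics/s1.png',cv2.resize(im[140:250,220:350,::-1],(709,600),interpolation=cv2.INTER_CUBIC))
plan([(-140,-100,110,'L',0),(-140,-60,220,'L',0),(-120,-15,200,'G',0),(-120,-15,86,'G',0)],24)"
```

```text
t 4.7 case [-144.5  -95.3   80.3] F_case [0.6 0.2 0.9] J [-25.8  28.  -10.   -0.  -52.1 -52.2] w 0.0077819027981930935
[[24, -4.0, -4.6, -29.4, 0.001, -0.001, 0.007], [24, 0.0, 13.4, -36.7, 0.0, 0.0, 0.0], [24, 0.0, 13.3, -36.6, 0.0, 0.0, 0.0], [24, 0.0, 13.4, -36.7, 0.0, 0.0, 0.0], [24, -1.8, 4.1, 1.8, 0.0, 0.0, -0.143], [24, -2.4, 3.8, 1.8, 0.0, 0.0, -0.143], [24, -2.9, 3.4, 1.9, 0.0, 0.0, -0.143], [24, -3.3, 3.0, 1.8, 0.0, 0.0, -0.142]]
[[24, -3.8, 2.4, 1.8, 0.0, 0.0, -0.143], [24, -4.0, 1.9, 1.8, 0.0, 0.0, -0.143], [24, -4.3, 1.3, 1.8, 0.0, 0.0, -0.143], [24, -4.4, 0.7, 1.9, 0.0, 0.0, -0.143], [24, -4.5, 0.1, 1.8, 0.0, 0.0, -0.143], [24, -4.4, -0.6, 1.8, 0.0, 0.0, -0.142], [24, -4.3, -1.2, 1.8, 0.0, 0.0, -0.143], [24, 0.0, 0.0, 38.0, 0.0, 0.0, 0.0]]
[[24, 0.0, 0.0, 38.0, 0.0, 0.0, 0.0], [24, 0.0, -0.1, 38.0, 0.0, 0.0, 0.0]]
```

View pics/s1.png

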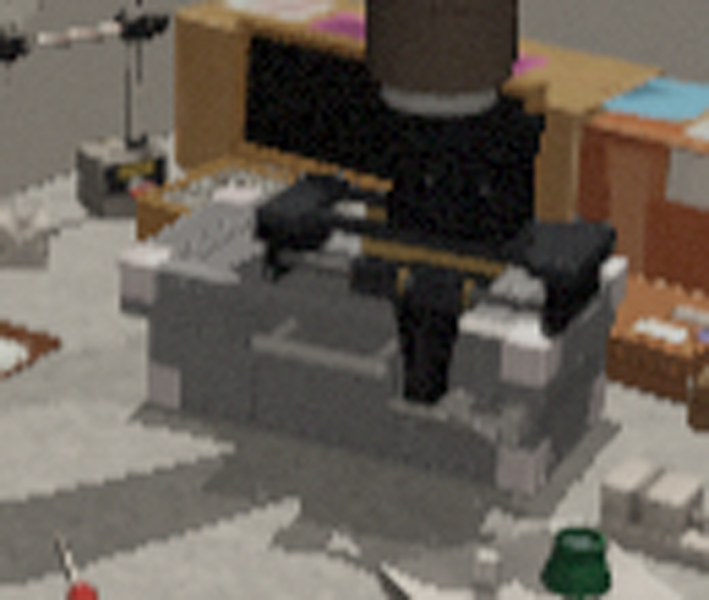

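The latch plate now lies forward and down, at about (400–500, 405) in the crop. Next I lift clear, turn the gripper and straddle the handle bar.

Emit:
arm_command --pt "0 0 0 -30 0 0 0" --pt "24 -4 13 -36 0 0 0.007" --pt "24 0 13 -36 0 0 0" --pt "24 0 9 -36 0 0 0" --pt "24 -2 4 0 0 0 -0.143" --pt "24 -2 4 0 0 0 -0.143" --pt "24 -3 3 0 0 0 -0.143" --pt "24 -3 3 0 0 0 -0.143"

```text
time_s: 5.55
tcp_pos: [0.4693, -0.3509, 0.2194]
ee_rot: [[-0.71, -0.704, -0.0], [-0.704, 0.71, 0.0], [-0.0, 0.0, -1.0]]
wrist_force: [-0.2, 0.1, -0.9]
gripper_width: 0.272
gripper_force: 0.0
```

Emit:
arm_command --pt "24 -4 2 0 0 0 -0.143" --pt "24 -4 2 0 0 0 -0.143" --pt "24 -4 1 0 0 0 -0.143" --pt "24 -4 1 0 0 0 -0.143" --pt "24 -4 0 0 0 0 -0.143" --pt "24 -4 0 0 0 0 -0.143" --pt "24 -4 -1 0 0 0 -0.143" --pt "24 0 0 0 0 0 0"

```text
time_s: 6.35
tcp_pos: [0.4751, -0.3222, 0.2193]
ee_rot: [[0.205, -0.979, -0.0], [-0.979, -0.205, 0.0], [-0.0, 0.0, -1.0]]
wrist_force: [-1.1, 0.4, 0.1]
gripper_width: 0.275
gripper_force: 0.0
```

```bash
python3 -c "
from h import *
st()
import cv2
a=capture('scene')[140:250,220:350,::-1];b=capture('top')[115:215,215:345,::-1]
cv2.imwrite('pics/s2.png',np.hstack([cv2.resize(a,(400,338),interpolation=cv2.INTER_CUBIC),cv2.resize(b,(400,338),interpolation=cv2.INTER_CUBIC)]))
plan([(-120,-15,140,'G',0),(-120,-15,88,'G',0)],22)"
```

```text
t 6.35 case [-120.9  -17.4  219.3] F_case [-1.   0.6  0.1] J [-18.   16.7  -6.   -0.  -67.3  29.8] w 0.2746568800235263
[[22, -1.4, -0.6, 39.7, 0.0, 0.0, 0.0], [22, -1.4, -0.7, 39.7, 0.0, 0.0, -0.001], [22, 0.0, 0.0, 26.0, 0.0, 0.0, 0.0], [22, 0.0, 0.0, 26.0, 0.0, 0.0, 0.0]]
```

View pics/s2.png

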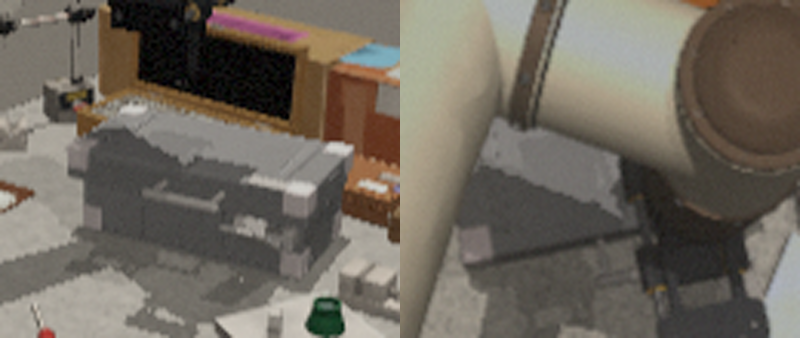

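The latch plate shows swung down at about (245, 228) in the left half, and the lid is clear. I'll descend onto the bar and close.

Emit:
arm_command --pt "22 -1 0 40 0 0 0" --pt "22 -1 -1 39 0 0 0" --pt "22 0 0 26 0 0 0" --pt "22 0 0 26 0 0 0" --pt "0 0 0 0 0 0 0" --pt "0 0 0 0 0 0 0" --pt "0 0 0 0 0 0 0"

```text
time_s: 7.15
tcp_pos: [0.4764, -0.3214, 0.0904]
ee_rot: [[0.203, -0.979, 0.003], [-0.979, -0.203, -0.002], [0.002, -0.003, -1.0]]
wrist_force: [0.3, 0.3, 0.2]
gripper_width: 0.068
gripper_force: 0.0
```

```bash
cat >> h.py <<'E'
def arc(th):  # handle bar position in case frame mm
    return np.array([65-185*np.cos(th)-8*np.sin(th),100+185*np.sin(th)-8*np.cos(th)])
def arcs(t0,t1,n):
    q=np.array([arc(t) for t in np.linspace(t0,t1,n+1)]); d=np.diff(q,axis=0)
    print([[0,0.,round(-a,1),round(-b,1),0,0,0] for a,b in d])  # G frame: y=-x case, z=-z
E
python3 -c "
from h import *
st(); arcs(0,.36,12); arcs(.36,.44,8)"
```

```text
t 7.15 case [-119.5  -16.9   90.4] F_case [0.3 0.2 0.2] J [-17.8  23.6 -16.    0.  -50.2  29.5] w 0.06810053719836086
[[0, 0.0, np.float64(0.2), np.float64(-5.6), 0, 0, 0], [0, 0.0, np.float64(-0.0), np.float64(-5.6), 0, 0, 0], [0, 0.0, np.float64(-0.2), np.float64(-5.6), 0, 0, 0], [0, 0.0, np.float64(-0.3), np.float64(-5.5), 0, 0, 0], [0, 0.0, np.float64(-0.5), np.float64(-5.5), 0, 0, 0], [0, 0.0, np.float64(-0.7), np.float64(-5.5), 0, 0, 0], [0, 0.0, np.float64(-0.8), np.float64(-5.5), 0, 0, 0], [0, 0.0, np.float64(-1.0), np.float64(-5.5), 0, 0, 0], [0, 0.0, np.float64(-1.2), np.float64(-5.4), 0, 0, 0], [0, 0.0, np.float64(-1.3), np.float64(-5.4), 0, 0, 0], [0, 0.0, np.float64(-1.5), np.float64(-5.4), 0, 0, 0], [0, 0.0, np.float64(-1.7), np.float64(-5.3), 0, 0, 0]]
[[0, 0.0, np.float64(-0.6), np.float64(-1.8), 0, 0, 0], [0, 0.0, np.float64(-0.6), np.float64(-1.8), 0, 0, 0], [0, 0.0, np.float64(-0.6), np.float64(-1.7), 0, 0, 0], [0, 0.0, np.float64(-0.6), np.float64(-1.7), 0, 0, 0], [0, 0.0, np.float64(-0.7), np.float64(-1.7), 0, 0, 0], [0, 0.0, np.float64(-0.7), np.float64(-1.7), 0, 0, 0], [0, 0.0, np.float64(-0.7), np.float64(-1.7), 0, 0, 0], [0, 0.0, np.float64(-0.7), np.float64(-1.7), 0, 0, 0]]
```

Emit:
arm_command --pt "0 0 0 0 0 0 0" --pt "0 0 0 0 0 0 0"

```text
time_s: 7.35
tcp_pos: [0.4757, -0.321, 0.0899]
ee_rot: [[0.203, -0.979, 0.002], [-0.979, -0.203, -0.001], [0.001, -0.002, -1.0]]
wrist_force: [-0.6, -0.1, 0.2]
gripper_width: 0.007
gripper_force: 0.0
```

The fingers closed without the bar between them, so I'll look.

```bash
python3 -c "
from h import *
st()
import cv2
a=capture('scene')[150:240,235:335,::-1].copy()
cv2.imwrite('pics/s3.png',cv2.resize(a,(667,600),interpolation=cv2.INTER_CUBIC))
W=lambda q:(CX+RC@np.array(q)/1000)
q=[(-120,25,92),(-120,-55,92),(-120,-17,82),(-85,145,112),(-85,-145,112)]
for z in q: print(z,((proj('scene',[W(z)])[0]-[235,150]+.5)*6.667).round())
print(find_in('lid_handle','scene')[:2])
"
```

```text
t 7.35 case [-120.1  -16.4   89.9] F_case [-0.6  0.1  0.2] J [-17.8  23.5 -16.1   0.  -50.2  29.6] w 0.007375210703039358
(-120, 25, 92) [216. 355.]
(-120, -55, 92) [362. 387.]
(-120, -17, 82) [291. 390.]
(-85, 145, 112) [ 44. 250.]
(-85, -145, 112) [565. 360.]
[{'location': [197.5, 301.0], 'p': 0.86}, {'location': [216.2, 302.1], 'p': 0.66}]
```

View pics/s3.png

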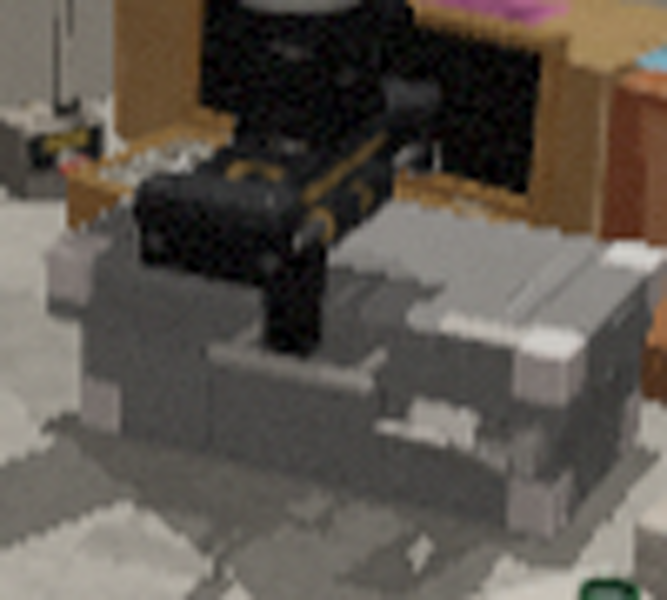

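```bash
python3 -c "
from h import *
im=capture('scene').mean(2).astype(int)
print(im[188:214,272:288])
W=lambda q:(CX+RC@np.array(q)/1000)
print(proj('scene',[W((-120,-16,82)),W((-120,-16,92)),W((-120,-16,112)),W((-145,-95,72))]).round(1))
import cv2
s1=cv2.resize(cv2.imread('pics/s1.png'),(130,110),interpolation=cv2.INTER_AREA).mean(2).astype(int)
print(s1[66:78,70:88])
"
```

```text
[[ 14  14  27  28  12   3  15  21   2  17   9  18 124 126 127 124]
 [  4  16  26  47  27   7  16  16   5  13  18  19 104 103 103 105]
 [  6  17  17  44  24  21  22  10   1  20  16  22  66  65  71  69]
 [  7  10  13  19   7  18  10   4  15  17   4  24  70  71  68  74]
 [ 19   0  14  14   9   2  20  21  13   0  11  33  70  70  69  79]
 [ 60  46  38   4   6  16  11  16  15  13  10  42  70  67  75  87]
 [ 75  68  45  19   9   5   8  11  14  14   8  54  69  79  87  80]
 [ 72  75  42  18   8   5  13  19  16  17  14  58  72  79  82  66]
 [ 70  71  43   8  15   3  15  12  17  12   0  58  75  74  72  74]
 [ 70  69  41  20  20  11  10   4  15   9  13  55  75  71  73  75]
 [ 75  88  52  16  12  18   7  18  16  15  15  55  68  71  68  69]
 [ 90  98  53   0   4  14   8  16  18   4  15  61  71  71  67  70]
 [ 96  90  44  21  12  20   9  12  13   9  18  69  69  68  70  66]
 [ 85  70  44   4  15  19  16  10  19  13   9  70  70  67  68  70]
 [ 87  90  61  38  17  16   7   8   7  32  51  64  68  69  65  69]
 [104 108  91  88  77  80  59  53  23  56  64  66  67  68  66  68]
 [ 97 104 100 106 105 106  9
[... 904 characters left out ...]
 52  69  70  68  68  71]
 [ 77  72  59  65  32  21  19  23  18   8  15  14  52  69  70  68  67  70]
 [ 71  70  60  66  27  19  22  15  22  13   5   9  54  67  71  67  69  72]
 [ 71  69  62  65  20  12  18  23  19  10   6  12  65  86  97  79  73  71]
 [ 69  68  70  68  21  16  15  20   6   8  18  54  89 104 113  96  87  73]
 [ 72  81  87  85  58  41  34  28  17  17  54  91 102 101 104 102  95  76]
 [ 71  81  91  97  87  77  77  74  58  67  86  96 104 100 102 102  81  70]
 [ 70  71  73  83  84  86  92  95  88  96 105 104  97 100 104 105  86  80]
 [ 71  71  65  66  66  73  76  82  82  88 101 104  84  88  98 106  97 100]
 [ 67  69  66  70  74  76  69  67  64  69  73  78  74  79  86  92  98 116]]
```

```bash
python3 -c "
from h import *
W=lambda q:(CX+RC@np.array(q)/1000)
for z in range(75,125,5): print(z,proj('scene',[W((-135,-26,z)),W((-129.5,-26,z)),W((-120,-16,z))]).round(1).tolist())
"
```

```text
75 [[278.6, 212.2], [279.3, 211.6], [277.8, 209.8]]
80 [[278.6, 210.8], [279.4, 210.2], [277.9, 208.5]]
85 [[278.7, 209.5], [279.4, 208.8], [277.9, 207.1]]
90 [[278.7, 208.1], [279.4, 207.4], [277.9, 205.7]]
95 [[278.7, 206.7], [279.4, 206.0], [278.0, 204.3]]
100 [[278.7, 205.3], [279.5, 204.6], [278.0, 202.9]]
105 [[278.8, 203.9], [279.5, 203.2], [278.0, 201.6]]
110 [[278.8, 202.5], [279.5, 201.8], [278.0, 200.2]]
115 [[278.8, 201.1], [279.6, 200.4], [278.1, 198.8]]
120 [[278.9, 199.6], [279.6, 199.0], [278.1, 197.4]]
```

Emit:
arm_command --pt "24 0 0 -20 0 0 0" --pt "24 0 0 0 0 0 0" --pt "24 0 0 0 0 0 0" --pt "24 0 0 0 0 0 0" --pt "24 0 0 0 0 0 0"

```text
time_s: 8.0
tcp_pos: [0.4746, -0.3206, 0.1079]
ee_rot: [[0.203, -0.979, -0.001], [-0.979, -0.203, 0.001], [-0.001, 0.001, -1.0]]
wrist_force: [-0.4, -0.6, 0.5]
gripper_width: 0.266
gripper_force: 0.0
```

```bash
python3 -c "
from h import *
import cv2
st()
a=capture('scene')[160:215,250:310,::-1].copy()
cv2.imwrite('pics/s4.png',cv2.resize(a,(654,600),interpolation=cv2.INTER_NEAREST))
"
```

```text
t 8.0 case [-121.1  -15.7  107.9] F_case [-0.5 -0.5  0.5] J [-17.8  22.4 -14.9  -0.  -52.8  29.6] w 0.26617367646374473
```

View pics/s4.png

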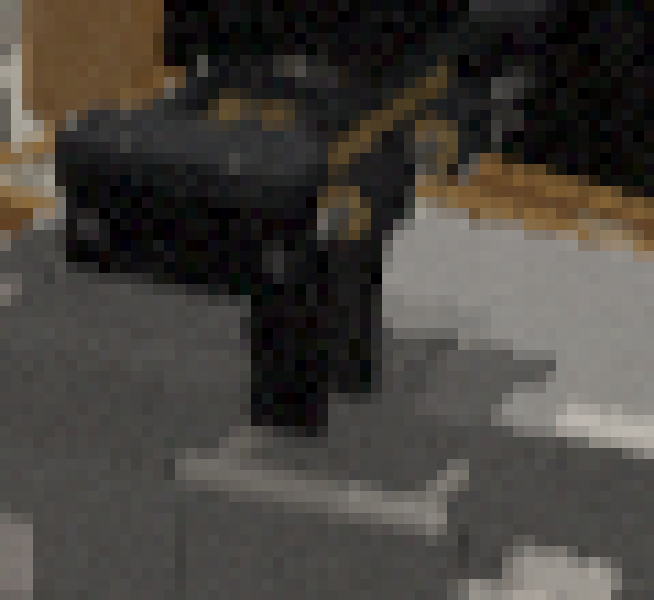

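Both open fingers show their tips at about rows 200 and 196, roughly 20 mm above where the nominal tip would be and still above the bar. I'll descend further.

Emit:
arm_command --pt "24 0 0 14 0 0 0" --pt "24 0 -1 14 0 0 0" --pt "24 0 0 8 0 0 0" --pt "24 0 0 4 0 0 0" --pt "24 0 0 0 0 0 0"

```text
time_s: 8.55
tcp_pos: [0.4757, -0.3205, 0.0681]
ee_rot: [[0.204, -0.979, -0.001], [-0.979, -0.204, 0.0], [-0.001, 0.001, -1.0]]
wrist_force: [-1.4, -0.4, 0.2]
gripper_width: 0.278
gripper_force: 0.0
```

Emit:
arm_command --pt "0 0 0 0 0 0 0" --pt "0 0 0 0 0 0 0" --pt "0 0 0 0 0 0 0" --pt "0 0 0 0 0 0 0" --pt "0 0 0 0 0 0 0"

```text
time_s: 9.05
tcp_pos: [0.4759, -0.3208, 0.0692]
ee_rot: [[0.204, -0.979, 0.0], [-0.979, -0.204, -0.0], [0.0, 0.0, -1.0]]
wrist_force: [-0.8, -0.7, 2.7]
gripper_width: 0.113
gripper_force: 30.0
```

Gripped: 9.8 mm opening, 30 N. The true tip is about 20 mm higher than reported, so I'll use that offset from now on. Now I lift along the arc.

Emit:
arm_command --pt "0 0 0 -5.5 0 0 0" --pt "0 0 0 -5.5 0 0 0" --pt "0 0 0 -5.5 0 0 0" --pt "0 0 0 -5.5 0 0 0" --pt "0 0 -0.5 -5.5 0 0 0" --pt "0 0 -0.7 -5.5 0 0 0" --pt "0 0 -0.8 -5.5 0 0 0" --pt "0 0 -1 -5.5 0 0 0"

```text
time_s: 9.85
tcp_pos: [0.4789, -0.3201, 0.1131]
ee_rot: [[0.204, -0.979, -0.0], [-0.979, -0.204, -0.0], [0.0, 0.0, -1.0]]
wrist_force: [0.9, -4.8, -7.0]
gripper_width: 0.113
gripper_force: 30.0
```

```bash
python3 -c "
from h import *
st()"
```

```text
t 9.85 case [-116.7  -16.1  113.1] F_case [-0.1 -4.9 -7. ] J [-17.6  22.3 -14.2   0.  -53.5  29.4] w 0.1125563212668549
```

Emit:
arm_command --pt "0 0 -1.1 -5 0 0 0" --pt "0 0 -1.2 -5 0 0 0" --pt "0 0 -1.3 -5 0 0 0" --pt "0 0 -1.4 -5 0 0 0" --pt "0 0 -1.3 -4 0 0 0" --pt "0 0 0 0 0 0 0"

```text
time_s: 10.45
tcp_pos: [0.4851, -0.3189, 0.1377]
ee_rot: [[0.204, -0.979, 0.0], [-0.979, -0.204, -0.001], [0.001, 0.0, -1.0]]
wrist_force: [-0.2, -3.7, -0.7]
gripper_width: 0.113
gripper_force: 30.0
```

Emit:
arm_command --pt "0 0 -0.8 -2 0 0 0" --pt "0 0 -0.8 -2 0 0 0" --pt "0 0 0 0 0 0 0"

```text
time_s: 10.75
tcp_pos: [0.4861, -0.3186, 0.1408]
ee_rot: [[0.203, -0.979, -0.001], [-0.979, -0.203, -0.0], [-0.0, 0.001, -1.0]]
wrist_force: [-0.4, -5.4, -3.1]
gripper_width: 0.116
gripper_force: 30.0
```

Emit:
arm_command --pt "0 0 -0.6 -1.5 0 0 0" --pt "0 0 -0.6 -1.5 0 0 0" --pt "0 0 0 0 0 0 0"

```text
time_s: 11.05
tcp_pos: [0.487, -0.3184, 0.1437]
ee_rot: [[0.203, -0.979, -0.002], [-0.979, -0.203, -0.0], [-0.0, 0.002, -1.0]]
wrist_force: [-2.0, -4.9, -4.3]
gripper_width: 0.115
gripper_force: 30.0
```

Emit:
arm_command --pt "0 0 -0.4 -1 0 0 0" --pt "0 0 0 0 0 0 0"

```text
time_s: 11.25
tcp_pos: [0.4873, -0.3183, 0.1446]
ee_rot: [[0.203, -0.979, -0.002], [-0.979, -0.203, -0.0], [-0.0, 0.002, -1.0]]
wrist_force: [0.1, -5.7, -5.4]
gripper_width: 0.117
gripper_force: 30.0
```

Emit:
arm_command --pt "0 0 -0.5 -1 0 0 0" --pt "0 0 0 0 0 0 0"

```text
time_s: 11.45
tcp_pos: [0.4877, -0.3182, 0.1455]
ee_rot: [[0.203, -0.979, -0.002], [-0.979, -0.203, -0.0], [-0.0, 0.002, -1.0]]
wrist_force: [-2.1, -5.9, -4.9]
gripper_width: 0.117
gripper_force: 30.0
```

Emit:
arm_command --pt "0 0 -0.5 -1 0 0 0" --pt "0 0 0 0 0 0 0"

```text
time_s: 11.65
tcp_pos: [0.488, -0.3182, 0.1465]
ee_rot: [[0.203, -0.979, -0.003], [-0.979, -0.203, -0.0], [-0.0, 0.003, -1.0]]
wrist_force: [-2.3, -5.9, -5.0]
gripper_width: 0.116
gripper_force: 30.0
```

Emit:
arm_command --pt "0 0 -0.5 -1 0 0 0" --pt "0 0 0 0 0 0 0"

```text
time_s: 11.85
tcp_pos: [0.4884, -0.3181, 0.1475]
ee_rot: [[0.203, -0.979, -0.003], [-0.979, -0.203, -0.0], [-0.0, 0.003, -1.0]]
wrist_force: [-1.9, -5.9, -3.9]
gripper_width: 0.113
gripper_force: 30.0
```

Emit:
arm_command --pt "0 0 -0.5 -1 0 0 0" --pt "0 0 0 0 0 0 0"

```text
time_s: 12.05
tcp_pos: [0.4887, -0.318, 0.1482]
ee_rot: [[0.203, -0.979, -0.003], [-0.979, -0.203, 0.0], [-0.001, 0.003, -1.0]]
wrist_force: [-2.5, -6.3, -5.5]
gripper_width: 0.116
gripper_force: 30.0
```

```bash
python3 -c "
from h import *
import cv2
st(); print(arc(.42))
b=capture('scene')[140:240,225:345,::-1]; cv2.imwrite('pics/s5.png',cv2.resize(b,(720,600),interpolation=cv2.INTER_CUBIC))
W=lambda q:(CX+RC@np.array(q)/1000)
L=lambda x,y,z,t:W((65+(x-65)*np.cos(t)+(z-100)*np.sin(t),y,100-(x-65)*np.sin(t)+(z-100)*np.cos(t)))
for t in (.36,.42,.46): print(t,((proj('scene',[L(-85,145,72,t),L(-85,-145,72,t),L(-85,-145,112,t)])-[225,140]+.5)*6).round().tolist())
print(((proj('scene',[W((-71.5,95,94)),W((-77,102,94)),W((-77,88,76))])-[225,140]+.5)*6).round().tolist())
"
```

```text
t 12.05 case [-106.7  -16.1  148.2] F_case [-3.7 -5.7 -5.5] J [-17.1  21.  -10.6   0.1 -58.6  28.8] w 0.11631681579231382
[-107.18353758  168.13097229]
0.36 [[99.0, 262.0], [570.0, 359.0], [584.0, 285.0]]
0.42 [[100.0, 247.0], [572.0, 342.0], [587.0, 268.0]]
0.46 [[101.0, 237.0], [574.0, 331.0], [590.0, 257.0]]
[[186.0, 321.0], [170.0, 322.0], [192.0, 355.0]]
```

View pics/s5.png

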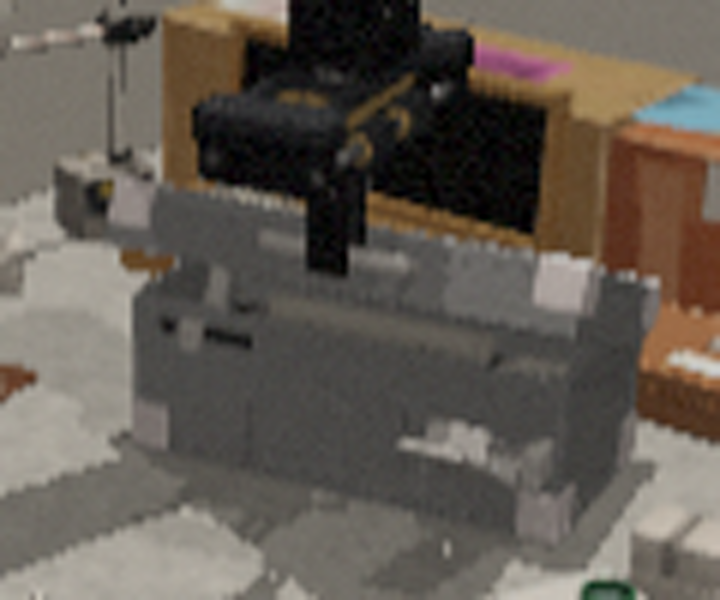

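The lid stands open at the catch. The tab is at about (188, 335) in its slot, as predicted, and the skirt edge is above it. I'll release, retreat and tilt.

Emit:
arm_command --pt "24 0 0 0 0 0 0" --pt "24 0 0 0 0 0 0" --pt "24 0 0 0 0 0 0" --pt "24 0 0 -10 0 0 0" --pt "24 0 0 -30 0 0 0" --pt "24 0 0 -30 0 0 0" --pt "24 0 0 -20 0 0 0" --pt "24 0 0 0 0 0 0"

```text
time_s: 12.9
tcp_pos: [0.4923, -0.3183, 0.2436]
ee_rot: [[0.204, -0.979, 0.008], [-0.979, -0.204, -0.004], [0.005, -0.007, -1.0]]
wrist_force: [-0.0, 0.1, 0.1]
gripper_width: 0.278
gripper_force: 0.0
```

```bash
python3 -c "
from h import *
st()
plan([(-145,120,215,'L',0),(-125,158,124,'L',45)],70)"
```

```text
t 12.9 case [-103.3  -17.1  243.6] F_case [-0.   0.1  0.1] J [-17.   16.7  -2.5   0.1 -70.3  28.8] w 0.2778003128786788
[[70, -12.5, 3.8, 2.5, -0.001, 0.0, 0.143], [70, -11.8, 5.5, 2.5, -0.001, 0.0, 0.143], [70, -10.9, 7.1, 2.5, -0.001, 0.0, 0.143], [70, -9.8, 8.7, 2.6, -0.001, 0.001, 0.143], [70, -8.5, 9.9, 2.5, -0.001, 0.0, 0.143], [70, -6.9, 11.0, 2.5, 0.0, 0.0, 0.143], [70, -5.3, 12.0, 2.5, -0.001, 0.0, 0.143], [70, -3.6, 12.5, 2.6, -0.001, 0.0, 0.143]]
[[70, -1.7, 12.9, 2.6, -0.001, 0.0, 0.143], [70, 0.1, 13.1, 2.5, -0.001, 0.001, 0.143], [70, 2.0, 12.8, 2.6, -0.001, 0.0, 0.143], [70, -3.3, 6.3, 15.2, 0.0, -0.131, 0.0], [70, -1.4, 6.4, 15.4, 0.0, -0.131, 0.0], [70, 0.7, 6.3, 15.6, 0.0, -0.131, 0.0], [70, 2.7, 6.4, 15.3, 0.0, -0.131, 0.0], [70, 4.7, 6.3, 14.8, 0.0, -0.131, 0.0]]
[[70, 6.6, 6.4, 14.0, 0.0, -0.131, 0.0]]
```

Emit:
arm_command --pt "70 -13 4 2 0 0 0.143" --pt "70 -12 6 2 0 0 0.143" --pt "70 -11 7 2 0 0 0.143" --pt "70 -10 9 2 0 0 0.143" --pt "70 -9 10 3 0 0 0.143" --pt "70 -7 11 3 0 0 0.143" --pt "70 -5 12 3 0 0 0.143" --pt "70 -4 12 3 0 0 0.143"

```text
time_s: 13.7
tcp_pos: [0.4393, -0.2239, 0.2182]
ee_rot: [[-0.81, -0.586, -0.001], [-0.586, 0.81, 0.001], [0.0, 0.001, -1.0]]
wrist_force: [0.1, 0.4, -1.2]
gripper_width: 0.793
gripper_force: 0.0
```

Emit:
arm_command --pt "70 -2 13 3 0 0 0.143" --pt "70 0 13 3 0 0 0.143" --pt "70 2 13 3 0 0 0.143" --pt "70 -3 6 15 0 -0.131 0" --pt "70 -1 6 15 0 -0.131 0" --pt "70 1 6 15 0 -0.131 0" --pt "70 3 6 15 0 -0.131 0" --pt "70 5 6 15 0 -0.131 0"

```text
time_s: 14.5
tcp_pos: [0.4242, -0.1581, 0.1381]
ee_rot: [[-0.812, -0.207, 0.546], [-0.166, 0.978, 0.123], [-0.56, 0.009, -0.829]]
wrist_force: [-0.7, -0.5, -0.5]
gripper_width: 0.804
gripper_force: 0.0
```

```bash
python3 -c "
from h import *
st()
print((RC.T@np.array(sense()['ee_rot'])).round(3))
plan([(-125,158,124,'L',45)],70)"
```

```text
t 14.5 case [-137.6  153.6  138.1] F_case [-0.8 -0.4 -0.5] J [-13.8   0.4 -36.1 -34.1 -26.5 -37.3] w 0.8037002096524177
[[-0.829 -0.005  0.56 ]
 [ 0.001  1.     0.011]
 [-0.56   0.009 -0.829]]
[[70, -1.3, 2.1, 9.4, 0.005, -0.096, -0.001], [70, -0.3, 2.2, 9.4, 0.005, -0.096, -0.001]]
```

Emit:
arm_command --pt "70 -1 2 9 0 -0.096 0" --pt "70 0 2 9 0 -0.096 0" --pt "70 0 0 0 0 0 0" --pt "70 0 0 0 0 0 0"

```text
time_s: 14.9
tcp_pos: [0.4289, -0.1556, 0.1271]
ee_rot: [[-0.745, -0.208, 0.634], [-0.147, 0.978, 0.148], [-0.651, 0.017, -0.759]]
wrist_force: [0.3, 0.0, 1.0]
gripper_width: 0.8
gripper_force: 0.0
```

```bash
python3 -c "
from h import *
import cv2
st()
R=RC.T@np.array(sense()['ee_rot']); print(R.round(3))
c=RC.T@(np.array(sense()['tcp_pos'])-CX)*1000
im=capture('scene'); W=lambda q:(CX+RC@np.array(q)/1000)
# predicted tip corners of -y finger (outer edge) for tip 14.5 behind / 8 ahead
for o in (-14.5,8): print(o,proj('scene',[W(c+R@np.array([sx*9.5,y,o])) for y in (-50,-35) for sx in (-1,1)]).round(1).tolist())
b=im[150:240,215:315,::-1]; cv2.imwrite('pics/s6.png',cv2.resize(b,(667,600),interpolation=cv2.INTER_CUBIC))
plan([(-70,156,69,'L',45,20)],70)"
```

```text
t 14.9 case [-132.5  155.1  127.1] F_case [ 0.3 -0.1  1. ] J [-23.4   2.8 -34.1 -53.  -29.1 -12.9] w 0.8002969280519626
[[-0.759 -0.007  0.651]
 [ 0.006  1.     0.017]
 [-0.651  0.017 -0.759]]
-14.5 [[243.7, 185.5], [241.5, 190.4], [239.8, 184.7], [237.6, 189.5]]
8 [[245.9, 188.7], [243.7, 193.6], [242.0, 187.8], [239.9, 192.7]]
[[70, -1.8, -0.2, 16.9, 0.004, -0.015, -0.001], [70, -1.5, -0.1, 17.0, 0.003, -0.015, -0.001], [70, -1.3, -0.1, 17.0, 0.004, -0.015, -0.001], [70, -1.0, -0.1, 17.0, 0.003, -0.016, -0.001], [70, -0.8, 0.1, 17.1, 0.004, -0.015, -0.001]]
```

View pics/s6.png

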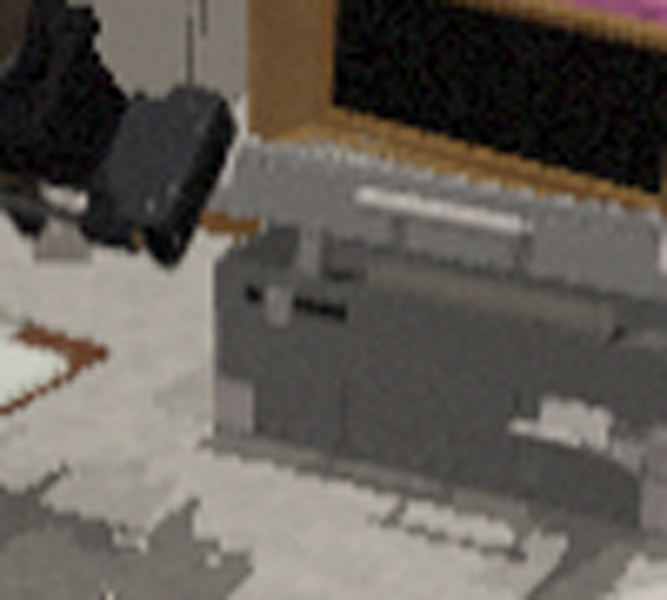

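No views left after this one; from here I go by numbers. It shows the gripper's dark end block at about (170, 180), the tab at (277, 300) hooked, and the lid standing at the catch. The V-block is behind to the left, at (60, 240).

```bash
python3 -c "
from h import *
R=RC.T@np.array(sense()['ee_rot']); c=RC.T@(np.array(sense()['tcp_pos'])-CX)*1000
W=lambda q:(CX+RC@np.array(q)/1000)
f=lambda l:((proj('scene',[W(c+R@np.array(q)) for q in l])-[215,150]+.5)*6.67).round().tolist()
print('body -y end front',f([(-37.5,-95,-62),(37.5,-95,-62)]),'back',f([(-37.5,-95,-120),(37.5,-95,-120)]))
print('finger -y outer',f([(-9.5,-50,-62),(9.5,-50,-62),(-9.5,-50,-14.5),(9.5,-50,-14.5),(-9.5,-50,8),(9.5,-50,8)]))
m=camera_model('scene');Rm=np.array(m['R']);d=Rm.T@[(224-m['cx'])/m['fx'],(187-m['cy'])/m['fy'],1];o=-Rm.T@m['t'];X=o+d*(.017-o[2])/d[2];print('vblock',X.round(3),(RC.T@(X-CX)*1000).round())
"
```

```text
body -y end front [[265.0, 160.0], [207.0, 294.0]] back [[227.0, 97.0], [166.0, 235.0]]
finger -y outer [[163.0, 192.0], [148.0, 226.0], [194.0, 239.0], [180.0, 272.0], [209.0, 260.0], [195.0, 293.0]]
vblock [0.601 0.054 0.017] [ 78. 326.  17.]
```

Emit:
arm_command --pt "70 -2 1 17 0.004 -0.015 0" --pt "70 -2 1 17 0.004 -0.015 0" --pt "70 -1 1 17 0.004 -0.015 0" --pt "70 -1 0 17 0.003 -0.015 0" --pt "70 -1 0 12 0.003 -0.015 0" --pt "70 0 0 0 0 0 0" --pt "70 0 0 0 0 0 0"

```text
time_s: 15.65
tcp_pos: [0.4862, -0.1384, 0.0729]
ee_rot: [[-0.694, -0.2, 0.692], [-0.139, 0.98, 0.144], [-0.707, 0.004, -0.708]]
wrist_force: [-0.2, 0.0, 0.2]
gripper_width: 0.796
gripper_force: 0.0
```

```bash
python3 -c "
from h import *
st();print((RC.T@np.array(sense()['ee_rot'])).round(3))
plan([(-67,158,69,'L',45,20)],70)
s=capture('scene').mean(2).astype(int); print(s[180:202,248:270])"
```

```text
t 15.65 case [-72.9 160.3  72.9] F_case [-0.2  0.1  0.2] J [-28.2  14.  -31.6 -76.5 -27.8  15.2] w 0.796067737357931
[[-0.708  0.002  0.707]
 [ 0.004  1.     0.001]
 [-0.707  0.004 -0.708]]
[[70, -1.4, -2.3, 6.9, 0.001, -0.001, -0.004]]
[[ 33  38  44  43  34  30  13  12  51 104 104 107 104 106 106 104 100 105
  103 100 116 125]
 [ 33  36  44  50  26  25  13  21  62 103 103 103 103 101 102 101 104 103
  103 103  99  95]
 [ 35  31  34  34  26  14   4   9  94 105 102 103 102 101 103 101 100 103
  102 103 102  97]
 [ 35  38  31  26  26  17  11  19  87  92  85  94 102 104 108 106 104 102
  103 105 104 104]
 [ 34  35  32  25  19  16  15  37  57  58  56  71  95  95 102  86  91 102
  108 109 102  98]
 [ 38  37  33  24  18  14  16  55  57  56  60  58 100  94 101  78  75  86
   90  99  88  94]
 [ 36  38  29  22   1   0  37  60  61  58  62  67 101 104 106  81  69  75
   68  72  72  79]
 [ 33  40  27  25  20  14  55  63  62  59  62  71 102 100 101  67  65  74
   74  76  73  73]
 [ 35  35  28  18  16  15  61  60  63  61  61  74 104 101 100  66  71  72
   73  75  76  71]
 [ 35  23  13   8   2  44 
[... 483 characters left out ...]
1  57  59  55  67  63  74  75
   70  72  74  74]
 [ 21   8  17  65  59  54  68 100 101 104  85  27  31  23  48  46  55  58
   61  74  76  74]
 [ 10  11   9  72  74  72  82 100 103 109  83  46  43  24  31  13  24  26
   21  71  74  72]
 [ 24  15  50  73  73  73  78  99 102 107  82  67  64  58  54  49  42  33
   24  72  71  72]
 [ 14  23  66  77  75  73  74  86  95  96  77  74  71  74  74  76  65  63
   58  75  75  72]
 [ 21  42  76  76  74  76  73  72  74  71  76  73  74  70  74  74  74  74
   72  74  70  74]
 [ 59  69  74  73  73  79  75  76  75  77  76  77  71  72  71  75  72  72
   77  71  74  76]
 [ 77  74  77  76  75  71  74  73  75  75  76  74  73  74  75  77  72  73
   77  75  73  70]]
```

Emit:
arm_command --pt "70 -1 0 4 0 0 0" --pt "70 0 0 3 0 0 0" --pt "70 0 0 0 0 0 0"

```text
time_s: 16.0
tcp_pos: [0.4922, -0.1376, 0.0687]
ee_rot: [[-0.693, -0.199, 0.693], [-0.138, 0.98, 0.143], [-0.708, 0.004, -0.707]]
wrist_force: [0.4, 0.7, 0.6]
gripper_width: 0.804
gripper_force: 0.0
```

Emit:
arm_command --pt "70 0 -3 0 0 0 0" --pt "70 0 -3 0 0 0 0" --pt "70 0 -3 0 0 0 0" --pt "70 0 0 0 0 0 0"

```text
time_s: 16.4
tcp_pos: [0.4939, -0.1472, 0.0686]
ee_rot: [[-0.693, -0.198, 0.693], [-0.137, 0.98, 0.142], [-0.708, 0.003, -0.707]]
wrist_force: [-0.6, -0.3, 0.8]
gripper_width: 0.799
gripper_force: 0.0
```

```bash
python3 -c "
from h import *
st()
s=capture('scene').mean(2).astype(int); print(s[192:199,248:275])"
```

```text
t 16.4 case [-67.2 150.2  68.6] F_case [-0.6 -0.1  0.8] J [-29.   15.4 -30.5 -76.9 -28.2  16.2] w 0.799419766230542
[[ 34  28  40  45  25  12   2  13  73  77  77  76  73  72  77  63  69  65
   62  72  64  69  83  82  84  83  87]
 [ 56  35  31  29  23  12  11  30  98  94  84  72  73  71  74  73  74  79
   77  72  73  76  76  78  76  77  79]
 [ 49  37  36  27  24   2  12  64 105 103  92  54  63  59  66  69  70  76
   74  72  71  79  73  77  69  69  75]
 [ 35  36  35  29  17  18  22  93 100 102  86  29  31  25  47  48  60  55
   60  74  73  71  72  69  70  74  75]
 [ 27  28  27  16  13  12  45 103 100 106  87  49  41  30  22   8  15  26
   27  71  73  69  76  71  74  71  70]
 [ 18  20  21  19  21  22  54  97 104 106  83  67  66  55  62  54  42  28
   21  71  71  72  72  70  69  73  69]
 [ 33  19   8  17  24  24  66  84  89  90  78  73  73  75  74  74  66  61
   56  70  74  75  72  71  71  73  71]]
```

Emit:
arm_command --pt "70 0 -3 0 0 0 0" --pt "70 0 -3 0 0 0 0" --pt "70 0 0 0 0 0 0"

```text
time_s: 16.75
tcp_pos: [0.4951, -0.1529, 0.0686]
ee_rot: [[-0.693, -0.198, 0.693], [-0.137, 0.98, 0.142], [-0.708, 0.003, -0.707]]
wrist_force: [-0.4, 0.1, -0.0]
gripper_width: 0.804
gripper_force: 0.0
```

Emit:
arm_command --pt "70 0 -3 0 0 0 0" --pt "70 0 -3 0 0 0 0" --pt "70 0 0 0 0 0 0"

```text
time_s: 17.05
tcp_pos: [0.4959, -0.1578, 0.0684]
ee_rot: [[-0.693, -0.199, 0.693], [-0.137, 0.98, 0.144], [-0.708, 0.005, -0.707]]
wrist_force: [-0.6, 3.6, 1.2]
gripper_width: 0.804
gripper_force: 1.7
```

```bash
python3 -c "
from h import *
st()
s=capture('scene').mean(2).astype(int); print(s[192:199,248:275])"
```

```text
t 17.05 case [-67.3 139.3  68.4] F_case [0.1 3.6 1.2] J [-30.1  15.9 -29.6 -75.9 -29.1  15.9] w 0.8036925252421189
[[ 29  36  36  29  35  43  64  28  22   6  16  45  74  75  72  65  68  66
   64  68  68  70  78  78  84  83  89]
 [ 35  36  40  45  35  34  49  25  16   6  21  81  73  73  75  69  74  76
   76  76  71  74  78  76  80  74  78]
 [ 30  31  42  50  37  34  31  28  20   4  65  92  59  58  64  68  74  73
   73  68  72  75  73  73  72  67  74]
 [ 32  37  45  43  33  30  32  21   0  12  96  86  28  24  48  43  55  58
   55  73  75  72  73  74  75  71  74]
 [ 28  34  34  34  32  38  26  17  16  23 104  86  47  26  21  18  18  26
   31  73  72  71  73  72  71  73  72]
 [ 34  30  33  26  29  31  21   7   7  56 107  91  66  59  54  52  43  32
   30  76  71  73  74  73  69  70  70]
 [ 30  59  36  20  20   6   8  15  13  75  96  87  75  74  73  74  66  59
   59  68  73  68  73  71  71  71  73]]
```

Emit:
arm_command --pt "70 0 -3 0 0 0 0" --pt "70 0 -3 0 0 0 0" --pt "70 0 -3 0 0 0 0" --pt "70 0 -2 0 0 0 0" --pt "70 0 0 0 0 0 0"

```text
time_s: 17.6
tcp_pos: [0.4985, -0.1699, 0.0684]
ee_rot: [[-0.693, -0.197, 0.693], [-0.137, 0.98, 0.142], [-0.707, 0.003, -0.707]]
wrist_force: [0.3, 0.5, -0.4]
gripper_width: 0.804
gripper_force: 0.7
```

Emit:
arm_command --pt "75 0 0 0 0 0 0" --pt "80 0 0 0 0 0 0" --pt "83 0 0 0 0 0 0" --pt "87 0 0 0 0 0 0" --pt "87 0 0 0 0 0 0"

```text
time_s: 18.1
tcp_pos: [0.4977, -0.1671, 0.0685]
ee_rot: [[-0.693, -0.201, 0.692], [-0.137, 0.98, 0.147], [-0.708, 0.007, -0.706]]
wrist_force: [-2.1, 7.0, 2.3]
gripper_width: 0.986
gripper_force: 3.5
```

```bash
python3 -c "
from h import *
st()
s=capture('scene').mean(2).astype(int); print(s[192:199,248:275])"
```

```text
t 18.1 case [-67.4 129.9  68.5] F_case [-0.7  7.3  2.3] J [-31.   16.5 -28.8 -75.  -30.   15.6] w 0.9855662313098705
[[ 29  31  27  34  35  30  26  30  54  42  31  30  11   9  70  67  69  69
   66  68  62  67  81  82  83  86  86]
 [ 29  37  32  34  33  29  34  33  52  45  22   2  19  29  73  74  74  76
   76  74  70  73  76  72  78  76  77]
 [ 23  36  31  31  32  43  49  31  38  25  21  17   8  62  89  91  75  74
   73  67  68  74  70  75  73  68  74]
 [ 30  34  32  34  34  52  53  33  39  20  23  13  16  88  99  96  67  57
   58  73  70  71  68  74  72  69  73]
 [ 27  27  34  30  30  37  39  36  32  30  22   3  47 102  99  86  52  19
   26  72  71  71  76  73  70  74  72]
 [ 23  26  27  33  30  27  36  32  27  15   9  16  70  99  98  86  58  39
   29  73  72  69  71  72  69  71  69]
 [ 30  30  21  24  20  29  25  20  22  18  12  21  88 104 102  86  69  59
   59  74  74  73  73  74  70  73  72]]
```

Emit:
arm_command --pt "87 0 -3 0 0 0 0" --pt "87 0 -3 0 0 0 0" --pt "87 0 0 0 0 0 0"

```text
time_s: 18.45
tcp_pos: [0.4974, -0.1672, 0.0685]
ee_rot: [[-0.692, -0.209, 0.691], [-0.136, 0.978, 0.16], [-0.709, 0.017, -0.705]]
wrist_force: [-7.0, 16.3, 8.4]
gripper_width: 0.995
gripper_force: 8.7
```

Emit:
arm_command --pt "87 0 -3 0 0 0 0" --pt "87 0 0 0 0 0 0"

```text
time_s: 18.65
tcp_pos: [0.4972, -0.1675, 0.0685]
ee_rot: [[-0.692, -0.213, 0.69], [-0.136, 0.977, 0.166], [-0.709, 0.021, -0.704]]
wrist_force: [-7.6, 21.5, 12.3]
gripper_width: 0.999
gripper_force: 11.1
```

```bash
python3 -c "
from h import *
st()
s=capture('scene').mean(2).astype(int); print(s[192:199,256:275])"
```

```text
t 18.65 case [-68.  129.6  68.5] F_case [-3.1 22.6 12.3] J [-31.6  16.8 -28.4 -74.4 -31.4  15.4] w 0.9993047364117172
[[ 32  49  41  26  19   1  21  59  67  65  66  69  68  67  77  79  83  82
   86]
 [ 35  58  36  22  17   6  49  75  74  76  79  76  70  74  79  76  77  75
   80]
 [ 30  40  29  24  11   1  80  88  77  76  74  70  71  75  69  74  72  74
   73]
 [ 36  38  28  19  14  24  97  97  70  56  60  70  70  72  72  73  68  71
   75]
 [ 32  26  22  15   1  59 101  92  55  26  12  73  71  73  74  71  71  70
   69]
 [ 31  28  24   9  31  88 101  93  61  36  30  71  70  70  75  70  69  69
   73]
 [ 30  25  19   1  63 102 101  93  70  61  55  70  74  71  68  72  69  71
   69]]
```

```bash
python3 -c "
from h import *
W=lambda q:(CX+RC@np.array(q)/1000)
print(proj('scene',[W((-77,y,85)) for y in (88,86,84,66,64)]).round(2).tolist())
s=sense(); print(RC.T@np.array(s['moment']))
im=np.mean([capture('scene').mean(2) for _ in range(3)],0)
print(im[194:198,258:270].round().astype(int)); "
```

```text
[[256.43, 196.37], [256.93, 196.48], [257.44, 196.59], [262.0, 197.58], [262.51, 197.69]]
[ 4.01048083 -0.36238767  4.70417053]
[[ 30  27   6  15  81  91  76  74  71  72  73  74]
 [ 23  18   9  21  98  95  69  57  61  72  72  71]
 [ 24  11  14  61 100  89  53  28  30  74  73  73]
 [ 22  14  26  90 101  93  59  32  29  74  72  72]]
```

Emit:
arm_command --pt "87 0 12 0 0 0 0" --pt "87 2 2 -1 0 0 0" --pt "87 0 0 0 0 0 0"

```text
time_s: 19.15
tcp_pos: [0.4953, -0.1659, 0.0679]
ee_rot: [[-0.693, -0.197, 0.693], [-0.138, 0.98, 0.14], [-0.707, 0.001, -0.707]]
wrist_force: [0.1, -0.0, 0.4]
gripper_width: 0.998
gripper_force: 0.0
```

```bash
python3 -c "
from h import *
st(); print((RC.T@np.array(sense()['ee_rot'])).round(3))
im=np.mean([capture('scene').mean(2) for _ in range(3)],0)
print(im[180:200,250:270].round().astype(int)); "
```

```text
t 19.15 case [-69.5 131.6  67.9] F_case [ 0.1 -0.1  0.4] J [-30.9  16.2 -29.3 -75.5 -29.5  16.2] w 0.99814643146282
[[-0.707  0.005  0.707]
 [ 0.005  1.    -0.003]
 [-0.707  0.001 -0.707]]
[[ 36  32  33  32  32  33  33  34  59  38  33  43  24  25 100 104 106  98
  120 129]
 [ 34  32  36  35  35  33  34  31  34  31  33  33  27  21 102 103 104 102
  102  95]
 [ 32  34  34  32  35  35  33  34  33  57  38  24  16  10  83 100 106 105
  103  97]
 [ 35  33  34  33  31  27  31  33  33  64  40  24  23  12  54 102 103 103
  103 102]
 [ 34  36  33  32  33  31  32  34  34  47  29  20  23  23  58 103 106 109
  102 100]
 [ 34  32  35  34  29  31  31  34  33  35  27  18  12  18  66  91  91  96
   88  95]
 [ 36  36  31  32  35  36  32  34  32  33  23  16   8  36  69  74  67  72
   69  79]
 [ 33  33  33  33  34  31  33  34  35  27  22   9   6  50  68  75  73  76
   75  74]
 [ 33  33  38  30  35  34  35  34  31  25  20  10  24  61  67  74  74  73
   76  76]
 [ 33  37  36  31  32  33  34  32  29  24  14  12  50  64  67  75  74  76
   76  76]
 [ 32  32  34  31  30  34  33  34  24  17   4  20  75  60  55  55  59  57
   68  71]
 [ 32  31  34  33  35  33  32  31  22  13  11  32  81  59  46  37  41  49
   60  63]
 [ 32  34  33  29  31  57  47  26  23   7  12  51  77  66  70  65  65  70
   66  69]
 [ 33  34  33  31  35  55  51  27  15   6  10  68  77  75  77  75  76  75
   72  76]
 [ 32  35  43  46  35  36  32  22   8   8  73  96  91  92  77  75  72  69
   71  74]
 [ 36  34  47  50  35  35  24  20  12  16  99 102  99  95  69  60  59  72
   74  71]
 [ 32  33  37  40  32  34  22  20   7  12 104 100 101  85  51  28  30  74
   74  73]
 [ 26  31  31  34  30  27  23  14  11  26 108 101 101  86  59  36  29  74
   73  73]
 [ 23  24  21  27  28  26  21  13  12  45 110 103 101  86  70  60  57  73
   71  72]
 [ 24  21  21  17  15  18  15  17  21  67  94  90  86  75  75  72  73  73
   75  73]]
```

Emit:
arm_command --pt "87 0 -3 0 0 0 0" --pt "87 0 -3 0 0 0 0" --pt "87 0 -2 0 0 0 0" --pt "87 0 0 0 0 0 0"

```text
time_s: 19.7
tcp_pos: [0.4955, -0.1674, 0.0678]
ee_rot: [[-0.692, -0.206, 0.692], [-0.136, 0.978, 0.155], [-0.709, 0.013, -0.705]]
wrist_force: [-4.2, 12.0, 5.9]
gripper_width: 0.996
gripper_force: 5.8
```

```bash
python3 -c "
from h import *
st()
im=np.mean([capture('scene').mean(2) for _ in range(3)],0)
print(im[194:199,257:270].round().astype(int)); "
```

```text
t 19.7 case [-69.7 130.1  67.8] F_case [-1.7 12.6  5.9] J [-31.5  16.6 -28.8 -75.  -30.7  16. ] w 0.9962744239641883
[[ 39  21  10  14  63  89  93  77  73  72  72  70  76]
 [ 27  23  10   8  90  99  97  69  62  59  71  73  74]
 [ 26  13  14  28  98 101  90  53  29  25  71  73  73]
 [ 25  10  11  61 100 101  87  57  35  28  72  71  73]
 [ 20  14  21  95 103 102  87  73  61  57  71  71  74]]
```

The tab stops at the same place on a second push (12 N, no further movement), so it is at its end stop. I'll retreat and go back to the handle.

Emit:
arm_command --pt "87 0 8 0 0 0 0" --pt "87 0 4 -10 0 0 0" --pt "87 0 0 -30 0 0 0" --pt "87 0 0 -40 0 0 0" --pt "70 0 0 0 0 0 0"

```text
time_s: 20.35
tcp_pos: [0.4382, -0.1738, 0.1282]
ee_rot: [[-0.689, -0.197, 0.697], [-0.142, 0.98, 0.138], [-0.71, -0.004, -0.704]]
wrist_force: [-0.1, 0.2, -0.6]
gripper_width: 0.964
gripper_force: 0.0
```

```bash
python3 -c "
from h import *
st()
plan([(-160,110,235,'L',0),(-107,-16,243,'G',0)],24)"
```

```text
t 20.35 case [-127.1  135.4  128.2] F_case [-0.   0.2 -0.6] J [-31.8   5.1 -32.4 -63.5 -32.8   2.9] w 0.9639733099569049
[[24, -8.8, -4.3, -16.4, -0.001, 0.132, -0.001], [24, -6.5, -4.3, -17.4, -0.001, 0.131, 0.0], [24, -4.3, -4.3, -18.1, -0.001, 0.132, 0.0], [24, -1.7, -4.3, -18.6, -0.001, 0.132, -0.001], [24, 0.6, -4.3, -18.6, 0.0, 0.131, 0.0], [24, 3.1, -4.2, -18.3, -0.001, 0.132, -0.001], [24, -4.8, -11.5, -0.7, 0.0, 0.0, -0.143], [24, -3.2, -12.0, -0.8, 0.0, 0.0, -0.143]]
[[24, -1.3, -12.3, -0.7, 0.0, 0.0, -0.142], [24, 0.3, -12.5, -0.7, 0.0, 0.0, -0.143], [24, 2.2, -12.2, -0.7, 0.0, 0.0, -0.143], [24, 3.8, -11.8, -0.8, 0.0, 0.0, -0.143], [24, 5.5, -11.2, -0.7, 0.0, 0.0, -0.143], [24, 7.1, -10.2, -0.7, 0.0, 0.0, -0.142], [24, 8.4, -9.2, -0.7, 0.0, 0.0, -0.143], [24, 9.6, -7.8, -0.8, 0.0, 0.0, -0.143]]
[[24, 10.7, -6.4, -0.7, 0.0, 0.0, -0.143]]
```

Emit:
arm_command --pt "24 -9 -4 -16 0 0.132 0" --pt "24 -6 -4 -17 0 0.132 0" --pt "24 -4 -4 -18 0 0.132 0" --pt "24 -2 -4 -19 0 0.132 0" --pt "24 1 -4 -19 0 0.132 0" --pt "24 3 -4 -18 0 0.132 0" --pt "24 -5 -12 -1 0 0 -0.143" --pt "24 -3 -12 -1 0 0 -0.143"

```text
time_s: 21.15
tcp_pos: [0.4131, -0.2143, 0.1897]
ee_rot: [[-0.855, -0.484, 0.185], [-0.479, 0.875, 0.076], [-0.199, -0.023, -0.98]]
wrist_force: [-0.8, -0.2, -0.1]
gripper_width: 0.306
gripper_force: 0.0
```

Emit:
arm_command --pt "24 -1 -12 -1 0 0 -0.143" --pt "24 0 -12 -1 0 0 -0.143" --pt "24 2 -12 -1 0 0 -0.143" --pt "24 4 -12 -1 0 0 -0.143" --pt "24 6 -11 -1 0 0 -0.143" --pt "24 7 -10 0 0 0 -0.143" --pt "24 8 -9 0 0 0 -0.143" --pt "24 10 -8 0 0 0 -0.143"

```text
time_s: 21.95
tcp_pos: [0.4672, -0.2962, 0.1979]
ee_rot: [[0.085, -0.979, 0.184], [-0.994, -0.072, 0.077], [-0.062, -0.19, -0.98]]
wrist_force: [0.9, 0.2, 0.3]
gripper_width: 0.276
gripper_force: 0.0
```

```bash
python3 -c "
from h import *
import cv2
st()
plan([(-107,-16,235,'G',0),(-107,-16,148,'G',0,30)],24)
# is the lid still where it was? compare with s5-era handle via find
im=capture('scene'); print(find_in('lid_handle','scene')[:2], find_in('catch','scene')[:2])
W=lambda q:(CX+RC@np.array(q)/1000)
for t in (.36,.4,.44): print(t,proj('scene',[W((arc(t)[0],-15,arc(t)[1])),W((arc(t)[0],25,arc(t)[1])),W((arc(t)[0],-55,arc(t)[1]))]).round(1).tolist())
g=im.mean(2).astype(int); print(g[168:200,272:276].T); print(g[190:202,254:272])
"
```

```text
t 21.95 case [-123.4    9.6  197.9] F_case [ 1.  -0.   0.3] J [-20.5  12.6 -12.3  -9.3 -57.   29.5] w 0.275783771224827
[[24, 10.6, -13.1, -17.1, -0.097, 0.025, -0.062], [24, 11.8, -10.8, -17.9, -0.097, 0.025, -0.062], [24, 0.0, 0.0, 29.0, 0.0, 0.0, 0.0], [24, 0.0, 0.1, 29.0, 0.0, 0.0, 0.0], [24, 0.0, 0.0, 29.0, 0.0, 0.0, 0.0]]
[{'location': [183.2, 288.4], 'p': 0.56}] [{'location': [216.4, 301.9], 'p': 0.47}, {'location': [183.5, 287.2], 'p': 0.3}]
0.36 [[279.2, 185.7], [268.2, 183.5], [290.6, 187.9]]
0.4 [[279.6, 183.4], [268.6, 181.3], [290.9, 185.6]]
0.44 [[280.0, 181.2], [269.0, 179.0], [291.4, 183.3]]
[[ 72  88  85  97  94  94 121 124  98  98  96 100 111 106  94  94  95  96
   84  74  77  86  93  90  83  76  74  69  74  71  73  72]
 [ 47  69  84  85  99 116 132 121 100 101  95 102 108  99  84  85  94  98
   84  74  75  82  92  92  86  79  71  72  77  74  72  73]
 [ 40  74  80  79  85  98 110 113 102 102  91  93 110 104  90  74  75  79
   77  77  73  81  91  90  90  80  75  73  75  70  73  74]
 [ 24  73  90  79  92  97 107 108  91 100  92 117 125 107  89  73  77  75
   82  81  8
[... 248 characters left out ...]
 68  66  66  70  84  82]
 [ 52  54  61  63  66  75  70  76  74  79  77  79  77  77  72  78  82  79]
 [ 21  23  27  36  49  52  92  94  90  94  76  74  76  74  74  75  73  76]
 [ 48  46  31  30  23  28 108 101  99  97  72  62  60  76  74  76  70  72]
 [ 68  70  54  60  54  43 106  98  99  84  56  32  28  73  72  76  74  73]
 [ 74  75  74  78  76  61 106  98 103  86  58  39  30  74  76  73  76  76]
 [ 73  75  77  76  78  77 106 104 100  89  72  65  57  75  72  70  77  73]
 [ 76  76  72  78  74  78  95  89  89  76  77  75  75  74  75  69  71  72]
 [ 72  72  75  75  76  73  73  72  77  67  75  73  71  78  75  68  72  72]
 [ 74  75  76  74  73  75  75  76  78  73  74  75  76  75  73  76  74  75]]
```

Emit:
arm_command --pt "24 11 -13 -17 -0.097 0.025 -0.062" --pt "24 12 -11 -18 -0.097 0.025 -0.062" --pt "24 0 0 0 0 0 0" --pt "24 0 0 0 0 0 0"

```text
time_s: 22.5
tcp_pos: [0.488, -0.3171, 0.2345]
ee_rot: [[0.195, -0.981, -0.001], [-0.981, -0.195, 0.003], [-0.003, 0.0, -1.0]]
wrist_force: [-0.2, 0.3, -0.0]
gripper_width: 0.276
gripper_force: 0.0
```

```bash
python3 -c "
from h import *
st()
plan([(-107,-16,148,'G',0,30)],24)"
```

```text
t 22.5 case [-107.3  -15.   234.5] F_case [-0.2  0.3 -0. ] J [-17.2  17.   -3.4  -0.1 -69.7  28.5] w 0.276435893687231
[[24, 0.4, -0.1, 28.8, 0.0, 0.001, -0.002], [24, 0.4, -0.1, 28.9, 0.0, 0.001, -0.003], [24, 0.4, -0.1, 28.8, 0.0, 0.001, -0.002]]
```

Emit:
arm_command --pt "24 0 0 30 0 0 0" --pt "24 0 0 30 0 0 0" --pt "24 0 0 20 0 0 0" --pt "24 0 0 8 0 0 0" --pt "24 0 0 0 0 0 0" --pt "0 0 0 0 0 0 0" --pt "0 0 0 0 0 0 0" --pt "0 0 0 0 0 0 0"

```text
time_s: 23.3
tcp_pos: [0.4887, -0.3183, 0.1487]
ee_rot: [[0.197, -0.98, 0.002], [-0.98, -0.197, 0.0], [0.0, -0.002, -1.0]]
wrist_force: [0.7, 0.9, 1.3]
gripper_width: 0.116
gripper_force: 30.0
```

Emit:
arm_command --pt "0 0 0 0 0 0 0" --pt "0 0 0 0 0 0 0"

```text
time_s: 23.5
tcp_pos: [0.4885, -0.3183, 0.1483]
ee_rot: [[0.197, -0.98, 0.001], [-0.98, -0.197, 0.0], [0.0, -0.001, -1.0]]
wrist_force: [0.1, 0.5, 2.1]
gripper_width: 0.113
gripper_force: 30.0
```

```bash
python3 -c "
from h import *
st()
arc0=arcs
for a,b in((.437,.76),(.76,1.16),(1.16,1.5),(1.5,1.6)):
  n=8
  q=np.array([arc(t) for t in np.linspace(a,b,n+1)]); print(a,b,(-np.diff(q,axis=0)).round(1).tolist())"
```

```text
t 23.5 case [-107.   -16.3  148.3] F_case [0.2 0.5 2.1] J [-17.2  20.8 -10.7  -0.  -58.4  28.6] w 0.11334330472140147
0.437 0.76 [[-3.0, -6.8], [-3.3, -6.7], [-3.5, -6.6], [-3.8, -6.4], [-4.1, -6.3], [-4.3, -6.1], [-4.6, -5.9], [-4.8, -5.7]]
0.76 1.16 [[-6.3, -6.8], [-6.6, -6.5], [-6.9, -6.2], [-7.2, -5.8], [-7.5, -5.4], [-7.7, -5.1], [-8.0, -4.7], [-8.2, -4.3]]
1.16 1.5 [[-7.1, -3.3], [-7.3, -3.0], [-7.4, -2.7], [-7.5, -2.4], [-7.6, -2.0], [-7.7, -1.7], [-7.7, -1.4], [-7.8, -1.1]]
1.5 1.6 [[-2.3, -0.2], [-2.3, -0.2], [-2.3, -0.2], [-2.3, -0.2], [-2.3, -0.1], [-2.3, -0.1], [-2.3, -0.1], [-2.3, -0.0]]
```

Gripped. First a small lift, to check the catch is clear.

Emit:
arm_command --pt "0 0 -1 -2 0 0 0" --pt "0 0 -1 -2 0 0 0" --pt "0 0 -1 -2 0 0 0" --pt "0 0 -1 -2 0 0 0" --pt "0 0 0 0 0 0 0"

```text
time_s: 24.0
tcp_pos: [0.4911, -0.3176, 0.155]
ee_rot: [[0.197, -0.98, -0.003], [-0.98, -0.197, 0.001], [-0.001, 0.002, -1.0]]
wrist_force: [-1.3, -4.6, -3.9]
gripper_width: 0.117
gripper_force: 30.0
```

The force stays around 4 N and the lid is past 0.42, so the catch is free. I'll swing on along the arc.

Emit:
arm_command --pt "0 0 -3.3 -6.6 0 0 0" --pt "0 0 -3.5 -6.5 0 0 0" --pt "0 0 -3.8 -6.4 0 0 0" --pt "0 0 -4 -6.3 0 0 0" --pt "0 0 -4.3 -6.1 0 0 0" --pt "0 0 -4.5 -5.9 0 0 0" --pt "0 0 -4.8 -5.7 0 0 0" --pt "0 0 0 0 0 0 0"

```text
time_s: 24.8
tcp_pos: [0.5173, -0.3122, 0.1994]
ee_rot: [[0.197, -0.98, -0.006], [-0.98, -0.197, 0.001], [-0.002, 0.006, -1.0]]
wrist_force: [-4.5, -3.5, 1.9]
gripper_width: 0.112
gripper_force: 30.0
```

```bash
cat >> h.py <<'E'
def nxt(b,n):
    # bar offset from TCP: grip at (-106.7,148.2) <-> arc(.437)
    s=sense(); c=RC.T@(np.array(s["tcp_pos"])-CX)*1000; p=np.array([c[0],c[2]])+arc(.437)-[-107,148.3]
    r=p-[65,100]; th=np.arctan2(r[1],-r[0])+np.arctan2(8,185); print("theta",round(th,3),"radius",round(np.hypot(*r),1),"want 185.2")
    q=np.array([p]+[arc(t) for t in np.linspace(th,b,n+1)[1:]]); print((-np.diff(q,axis=0)).round(1).tolist())
E
python3 -c "
from h import *
st(); nxt(1.1,8)"
```

```text
t 24.8 case [-77.5 -16.2 199.4] F_case [-5.1 -2.5  1.9] J [-15.7  20.6  -3.3   0.1 -66.5  27.1] w 0.11219658823759986
theta 0.755 radius 187.0 want 185.2
[[-6.7, -4.7], [-5.6, -5.7], [-5.8, -5.4], [-6.1, -5.2], [-6.3, -4.9], [-6.5, -4.6], [-6.7, -4.4], [-6.9, -4.1]]
```

Emit:
arm_command --pt "0 0 -6 -5.2 0 0 0" --pt "0 0 -5.6 -5.7 0 0 0" --pt "0 0 -5.8 -5.4 0 0 0" --pt "0 0 -6.1 -5.2 0 0 0" --pt "0 0 -6.3 -4.9 0 0 0" --pt "0 0 -6.5 -4.6 0 0 0" --pt "0 0 -6.7 -4.4 0 0 0" --pt "0 0 -6.9 -4.1 0 0 0"

```text
time_s: 25.6
tcp_pos: [0.563, -0.3029, 0.2413]
ee_rot: [[0.196, -0.98, -0.012], [-0.981, -0.196, -0.0], [-0.002, 0.012, -1.0]]
wrist_force: [-12.0, -2.1, 9.8]
gripper_width: 0.116
gripper_force: 30.0
```

```bash
python3 -c "
from h import *
st(); nxt(1.4,8)"
```

```text
t 25.6 case [-31.  -16.3 241.3] F_case [-12.2   0.3   9.8] J [-13.7  22.7   6.    0.2 -73.9  25. ] w 0.11564438888004246
theta 1.089 radius 189.5 want 185.2
[[-8.5, 0.3], [-6.4, -3.2], [-6.5, -3.0], [-6.7, -2.7], [-6.8, -2.5], [-6.8, -2.2], [-6.9, -1.9], [-7.0, -1.7]]
```

```bash
cat >> h.py <<'E'
def nxt2(dth,n,dr=0):
    s=sense(); c=RC.T@(np.array(s["tcp_pos"])-CX)*1000; p=np.array([c[0],c[2]])+arc(.437)-[-107,148.3]
    r=p-[65,100]; R=np.hypot(*r); a=np.arctan2(r[1],-r[0])
    k=np.linspace(0,1,n+1); q=np.c_[-(R+dr*k)*np.cos(a+dth*k),(R+dr*k)*np.sin(a+dth*k)]
    print("theta",round(a+.043,3),"R",round(R,1),(-np.diff(q,axis=0)).round(1).tolist())
E
python3 -c "
from h import *
nxt2(.26,8,1.5)"
```

```text
theta 1.089 R 189.5 [[-5.3, -3.2], [-5.4, -3.0], [-5.5, -2.8], [-5.6, -2.6], [-5.7, -2.5], [-5.8, -2.3], [-5.8, -2.1], [-5.9, -1.9]]
```

Emit:
arm_command --pt "0 0 -5 -4.5 0 0 0" --pt "0 0 -5.2 -3.8 0 0 0" --pt "0 0 -5.5 -2.8 0 0 0" --pt "0 0 -5.6 -2.6 0 0 0" --pt "0 0 -5.7 -2.5 0 0 0" --pt "0 0 -5.8 -2.3 0 0 0" --pt "0 0 -5.8 -2.1 0 0 0" --pt "0 0 0 0 0 0 0"

```text
time_s: 26.4
tcp_pos: [0.6044, -0.2945, 0.2614]
ee_rot: [[0.197, -0.98, -0.004], [-0.98, -0.197, 0.0], [-0.001, 0.004, -1.0]]
wrist_force: [-5.4, -1.2, 5.7]
gripper_width: 0.118
gripper_force: 30.0
```

```bash
python3 -c "
from h import *
st(); nxt2(.22,7,1)"
```

```text
t 26.4 case [ 11.3 -16.5 261.4] F_case [-5.5 -0.1  5.7] J [-12.2  25.4  13.    0.  -77.9  23.6] w 0.11808203258662532
theta 1.335 R 191.5 [[-5.8, -1.7], [-5.8, -1.5], [-5.9, -1.3], [-5.9, -1.2], [-6.0, -1.0], [-6.0, -0.8], [-6.0, -0.6]]
```

```bash
python3 -c "
from h import *
P=np.array([(-119.6,69.2),(-116.7,113.1),(-107,148.3),(-77.5,199.4),(-31,241.3),(11.3,261.4)])
for R in (185.2,None):
  f=lambda c:np.hypot(*(P-c[:2]).T)-(R or c[2])
  r=least_squares(f,[65,80,185]); print(r.x,f(r.x).round(1)); v=P-r.x[:2]; print((np.arctan2(v[:,1],-v[:,0])).round(3)+.043)
"
```

```text
[ 66.01149278  83.59274776 185.        ] [ 1.  -0.1 -0.5 -0.8 -0.   0.8]
[-0.034  0.203  0.401  0.722  1.062  1.315]
[ 72.51725373  79.11237725 192.33228055] [ 0.  -0.1  0.1 -0.   0.1 -0. ]
[-0.009  0.221  0.411  0.719  1.046  1.29 ]
```

Emit:
arm_command --pt "0 0 -6.5 -2 0 0 0" --pt "0 0 -6.5 -2 0 0 0" --pt "0 0 -6.6 -1.7 0 0 0" --pt "0 0 -6.6 -1.4 0 0 0" --pt "0 0 -6.7 -1.1 0 0 0" --pt "0 0 -6.7 -0.9 0 0 0" --pt "0 0 -6.7 -0.6 0 0 0" --pt "0 0 0 0 0 0 0"

```text
time_s: 27.2
tcp_pos: [0.6511, -0.2851, 0.2704]
ee_rot: [[0.198, -0.98, -0.002], [-0.98, -0.198, 0.0], [-0.001, 0.002, -1.0]]
wrist_force: [-3.3, -0.3, 4.9]
gripper_width: 0.115
gripper_force: 30.0
```

```bash
python3 -c "
from h import *
st()
s=sense(); c=RC.T@(np.array(s['tcp_pos'])-CX)*1000
print(np.arctan2(c[2]-79.1,72.5-c[0])+.043)"
```

```text
t 27.2 case [ 59.  -16.6 270.4] F_case [-3.3  0.4  4.9] J [-10.7  29.3  20.6  -0.  -81.4  22.1] w 0.11456225839453181
1.5431989907139263
```

Emit:
arm_command --pt "0 0 -3 0 0 0 0" --pt "0 0 -3 0 0 0 0" --pt "0 0 0 0 0 0 0"

```text
time_s: 27.5
tcp_pos: [0.6573, -0.2838, 0.2703]
ee_rot: [[0.198, -0.98, -0.001], [-0.98, -0.198, 0.001], [-0.001, 0.0, -1.0]]
wrist_force: [-3.9, 0.2, 4.6]
gripper_width: 0.115
gripper_force: 30.0
```

Emit:
arm_command --pt "24 0 0 0 0 0 0" --pt "24 0 0 0 0 0 0" --pt "24 0 0 0 0 0 0" --pt "24 0 0 -15 0 0 0" --pt "24 0 0 -25 0 0 0" --pt "24 0 0 -25 0 0 0" --pt "24 0 0 -20 0 0 0" --pt "24 0 0 0 0 0 0"

```text
time_s: 28.3
tcp_pos: [0.659, -0.2845, 0.3571]
ee_rot: [[0.197, -0.98, 0.007], [-0.98, -0.197, -0.001], [0.002, -0.006, -1.0]]
wrist_force: [0.8, 0.1, 0.1]
gripper_width: 0.28
gripper_force: 0.0
```

```bash
python3 -c "
from h import *
st()
im=capture('scene'); W=lambda q:(CX+RC@np.array(q)/1000)
print(find_in('lid_handle','scene')[:2])
for t in (1.5,1.57,1.64): print(t,proj('scene',[W((arc(t)[0],y,arc(t)[1])) for y in(25,-15,-55)]).round(1).tolist())
g=im.mean(2).astype(int)
print(g[120:165:1,[296,302,308]].T)
print('tab',g[194:198,250:270])"
```

```text
t 28.3 case [ 66.8 -17.7 357.1] F_case [ 0.8 -0.1  0.1] J [-10.5  29.3  32.5  -0.  -92.8  21.9] w 0.279931875855174
[{'location': [163.1, 302.6], 'p': 0.57}]
1.5 [[288.9, 134.9], [299.6, 136.3], [310.6, 137.8]]
1.57 [[290.5, 133.7], [301.1, 135.1], [312.0, 136.6]]
1.64 [[292.0, 132.8], [302.6, 134.2], [313.4, 135.7]]
[[115 113 111 113 114 115 111 114 114 112 111 113 111 108  92 101 113 112
  115 115 116 112  97  69  74  81  71  71  70  69  70  69  69  74  73  72
   69  71  66  70  71  74  72  68  70]
 [112 111 110 113 116 113 115 113 115 114 115 112 113 117 112  84  90 114
  115 112 111 111 114  96  78  86  81  75  75  71  69  69  67  71  73  68
   71  70  70  66  72  71  66  72  71]
 [116 112 112 115 113 114 111 112 115 113 112 112 112 108 108 106  75  86
  111 113 114 112 113 111  95  78  87  79  69  71  68  72  70  71  72  67
   72  71  68  67  70  67  66  70  68]]
tab [[ 74  65  21  22  20  18  25  38  47  61 135 159 153 155  84  73  74  69
   74  81]
 [ 75  70  56  55  44  41  27  30  21  24 146 153 156 154  73  56  60  79
   75  72]
 [ 74  75  71  72  67  68  57  58  50  42 109  99 100  84  57  24  35  71
   73  76]
 [ 77  75  74  75  69  72  70  74  71  57 105  99  98  91  62  32  27  75
   75  74]]
```

The lid is upright: the bar lies on the line predicted for 1.57 rad. The tab reads fully aside, and the gripper is clear. I'm handing in.

```bash
python3 -c "
from station import *
print(finish_job())"
```

```text
the job is handed in; nothing more can be done
None
```

The transit case is open and the job is handed in: I swung the latch off, slid the safety catch aside until it hit its stop, and left the lid standing upright with the gripper clear of it. The hand-in gave no verdict back. I did not measure the other things on the bench again at the end, but no unexpected contact forces showed up.

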